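Refill the tablet canister and close up the dishwashing corner

ROBOT

A 6-joint arm with a two-finger parallel gripper is mounted at the origin on the work surface. World frame = base frame: x ahead of the robot, y to its left, z up, the work surface at z = 0. Lengths are in mm, angles in degrees, forces in N, time in s.
With the tool pointing down it reaches from about 350 to 850 mm from the base axis. Payload 8.1 kg.
Tool frame: the origin (TCP) lies at the very end of the fingers, on their centre line; the grasp point (between the pads) lies 19 mm behind it; z points along the fingers, y is the line along which they close (so a half turn about z gives the same grasp; the last joint's range is limited). The gripper opens to 85 mm and grips with 20 to 120 N. Pads are 22 mm wide; open, the fingers measure 114 mm over their backs; the gripper's body (76 mm by 85 mm) begins 54 mm behind the grasp point. The pads swing forward as they close: fully open they stand 13 mm farther back than shut.
Start: joints at [-68.033, 7.471, 85.268, -0, 87.261, -4.893], TCP at [271.109, -535.261, 200.092] pointing down, gripper open.
Joint ranges: [-169.43, 169.43], [-51.17, 129.36], [1.28, 143.12], [-76.62, 256.62], [0, 156.53], [-152.29, 152.29]. Speed limits (degrees/s): [136.94, 136.94, 159.86, 180, 180, 180].

INTERFACE

Orientations are given as [roll, pitch, yaw] about the fixed x, y, z axes, in that order (R = Rz(yaw) Ry(pitch) Rx(roll)).
In Python, from bench import * gives the robot as it stands.
- The arm moves only by the tool play_rows, never from a script. Its argument "increments" is a list of rows, each a list of 3 entries, a list of its own where there are three numbers: the gripper's target within -1 to 1 (fully open at 1, half-way at 0, shut at -1), then the shift along the tool's x, y, z in mm, then the turn about the tool's z in rad. A call has 1 to 12 rows; each row shifts and turns the commanded pose from where the row before left it, along the tool's axes as they then stand; what a row does not reach is not made up. A row lasts 1/12 s, in which the tool goes at most 41.7 mm and 7.16 degrees, less where a joint would pass 70% of its speed; a pose out of reach is approached as far as the arm can. A call is refused whole if a number of a shift passes 41.7 or a number of a turn 0.125, either way. A call with a gripper value outside its range is refused whole. The fingers move at their own pace and stop on an object; "force" is the grip in N (left out, the last holds). Time passes only in rows, so rows that do not move let the fingers close. It gives the time, the measured TCP pose, the force, the opening and the grip force at its end, in the units of the state.
- sense(): the state, without advancing time (a new reading comes with each control period).
- snapshot(name): name is "scene" or "top" or "wrist"; returns a dict with "color" (480x640x3 uint8, red, green, blue), "intrinsics" (3x3 intrinsics, pixels), "world_from_camera" (4x4, takes a point from camera to world coordinates). Camera axes: x right, y down, z forward; pixel columns grow to the right and rows downward; lengths in mm; the calibration is good to about 2 mm. The wrist camera is an equidistant fisheye: a pixel r from the principal point sees the ray r / f radians off the axis. A picture is of the moment at which its call begins. There is no depth.
- hand_in(): hands the job in; it is judged then, once.
Trained networks look in a picture, given as the dict that the camera call returned (one of the last four; its "shot" number tells which), for a name from the list of things; names that differ only in an ending like _2 or _b are one class to them, and where a whole thing is asked for, a point or a joint stands for the part that bears it (a point fixed in the world has none). Each returns a list of dicts, best first, with "p" (0 to 1); they miss things now and then, are a little off and sometimes report something else, mostly with a low value. They report only what shows in the picture. A call takes as long as a camera call. They do not tell look-alikes from the thing itself.
- find_in(query, picture): "xyz" ([x, y, z] in mm, in the coordinates of the camera as it stood for that picture, good to about 4 mm: the middle of the surface that is visible of it).
- regions_of(query, picture): "mask" (480x640 bool, what is visible of it).
- pinpoint(query, picture): "xyz" ([x, y, z] in mm, in the coordinates of the camera as it stood for that picture, good to about 4 mm: a listed point, or the origin of a listed thing).
The state is a dict: "time": time; "joint_pos": joint angles; "qd": joint speeds; "joint_efforts": joint torques, N m; "tool_pos": TCP position; "tcp_rot": TCP orientation; "ft_force": force on the tool from outside, world axes, zero at the start; "wrist_torque": the same for the moment, N m; "finger_gap": finger opening in mm; "grip_force": force on a finger pad.
Only numpy, scipy, OpenCV 4.12 (cv2) and the standard library are available. Lean on these libraries where they do the work, as an engineer would, in place of code of your own. Each camera call takes 0.05 s, during which the arm holds its last target. There are 200 camera calls.

TASK

Put the dishwashing corner in order. Unscrew the canister's wooden lid all the way, only then swing it clear of the mouth, put every dishwasher tablet lying out on the counter inside, swing the lid fully back over the mouth and screw it fully home; also screw the small salt jar's half-open cap fully home. Lay the brush flat in the tray's narrow bay and the scraper flat in its wide bay, handles towards the tray's low end, and leave the other things on the counter where they are.

Things in the scene. Friction and masses are not known exactly. Their poses are not given: they have to be found in the camera images.
- canister_floor (a point): Centre of the inside floor (8 mm thick) of the dishwasher-tablet canister: a fixed white stoneware pot, 112 mm across, 100 mm tall, round mouth 98 mm across inside. Axes are the canister's: +y points from the pot's centre to the brass post of the lid, z up. The pot never moves during a run.
- canister_mouth (a point): Centre of the canister's mouth, level with its rim, 100 mm above the counter.
- lid_knob (a point): On the axis of the canister's captive wooden screw lid (106 mm across; its top face is 12 mm above the pot's rim). A round knurled brass knob, 44 mm across and 35 mm tall, stands on it; this point lies on the knob's axis 23 mm above the lid's face, 12 mm below the knob's top. Moves with the lid, always at the same height. A thin brass swing arm at the knob's foot carries the lid.
- lid_pivot (a point): On the vertical hinge axis of the lid's swing arm, at the same height as lid_knob, 85 mm from it; the hinge stands on a brass post 85 mm from the canister's axis on its +y side.
- lid_screw (a joint): Turn of the canister lid on its swing arm, rad. 0 = screwed fully home (stop; with the lid in place its brass tab is at the brass lug on the pot's wall). Grows anticlockwise from above (unscrewing) to a stop at 2.6. Friction 0.08 N m, stays where left, does not lift. If the knob is held at constant gripper yaw while the arm swings, it falls by the swing angle, and rises again on the way back.
- lid_swing (a joint): Swing of the arm that carries the canister lid, rad: 0 = lid exactly over the mouth (a stop), grows anticlockwise from above to a stop at 1.9; the mouth is clear from about 1.3. Friction 0.3 N m (about 3.5 N at the knob); stays where it is left. An off-centre grip while turning the knob can pull the lid a few mm aside: check that it is still over the mouth.
- cap_top (a point): Centre of the top of the salt jar's cap, 111 mm above the counter. The salt jar is a small fixed green-glass jar, body 72 mm across up to 64 mm high with a shoulder to 76 mm; its captive steel screw cap is a round knurled cylinder 50 mm across and 30 mm tall (from 81 to 111 mm high).
- cap_screw (a joint): Turn of the salt jar's cap, rad: 0 = screwed fully home (a stop; the brass line on the cap's top points to the brass lug on the jar's neck); it grows as it is unscrewed, anticlockwise from above, stop at 2.6. It starts partly unscrewed. Friction 0.08 N m; it does not lift.
- bay_narrow (a point): Centre of the floor of the narrow bay (70 mm wide inside, 230 mm long) of the tool tray: a fixed plywood tray 240 mm long and 169 mm wide, walls 20 mm tall and 5 mm thick, floor 4 mm thick. x runs along the bay, away from the tray's handle end, whose end wall is low (9 mm); y across the bay, z up.
- bay_wide (a point): Centre of the floor of the wide bay (84 mm wide inside, 230 mm long) of the same tray; same axes.
- brush: Dish brush of pale wood lying on its back, 182 mm long. Origin on its underside, at the place to grip the handle; +x points to the head, z up. Handle 18 mm wide, 16 mm thick, from x = -98 mm to the head; round head 48 mm across centred at x = +60 mm, wood 14 mm thick with short bristles up to 28 mm. 70 g.
- brush_tip (a point): Centre of the brush's head, 60 mm from the brush's origin along its x.
- scraper: Pan scraper, 158 mm long: dark wooden handle 20 mm wide, 16 mm thick from x = -73 to +32 mm, and a flat steel blade 62 mm wide, 6 mm thick from x = +25 to +85 mm. Origin on its underside, at the place to grip the handle; +x points to the blade, z up when lying flat. 90 g.
- scraper_tip (a point): On the middle of the scraper's blade, 60 mm from its origin along its x.
- tablet1: Dishwasher tablet, a pressed grey-blue and white block 38 x 27 x 18 mm (its x, y, z), 22 g, lying on the counter. Origin at the centre of its 38 x 27 underside. Two to four tablets are out; an absent one reads None from the start.
- tablet2: Dishwasher tablet, a pressed grey-blue and white block 38 x 27 x 18 mm (its x, y, z), 22 g, lying on the counter. Origin at the centre of its 38 x 27 underside. Two to four tablets are out; an absent one reads None from the start.
- tablet3: Dishwasher tablet, a pressed grey-blue and white block 38 x 27 x 18 mm (its x, y, z), 22 g, lying on the counter. Origin at the centre of its 38 x 27 underside. Two to four tablets are out; an absent one reads None from the start.
- tablet4: Dishwasher tablet, a pressed grey-blue and white block 38 x 27 x 18 mm (its x, y, z), 22 g, lying on the counter. Origin at the centre of its 38 x 27 underside. Two to four tablets are out; an absent one reads None from the start.
- mug: Blue mug with a handle, 80 mm across, 90 mm tall; a bystander. Origin at the centre of its underside.
- soap: Cream bar of soap, round, 58 mm across, 22 mm tall; a bystander. Origin at the centre of its underside.
- pump: Amber glass bottle, 62 mm across, 170 mm tall; a bystander. Origin at the centre of its underside.
- tumbler: Glass tumbler, 70 mm across, 100 mm tall; a bystander. Origin at the centre of its underside.
- bowl: White bowl, 140 mm across, 55 mm tall; a bystander. Origin at the centre of its underside.
- spice: Small spice jar with brass lid, 48 mm across, 85 mm tall; a bystander. Origin at the centre of its underside.
Mind the look-alikes: they are no part of the job. Of the things that look like the scraper, take the one that is farthest to the robot's left at the start. What is shaped like the tablet1 but pink is not meant.

How it is judged:
By the outcome, as a careful person would: the job done as asked, in the order asked, and still so for the second after the job is handed in, with the robot touching nothing.
Of tablet1, tablet2, tablet3, tablet4 only 2 to 4 are there at a start; the rules pass over those that are not, and their reading is None.
At some moment in a run one of brush, scraper, tablet1, tablet2, tablet3, tablet4 may be knocked a few centimetres aside while the robot is not near it.
Once in a run the grip may slacken for a moment while it holds something.
It also fails if it takes over 210 s, if anything falls off the work surface, if the arm or the gripper's body presses on something with over 40 N, if the wrist force passes 120 N, or if a joint passes its speed limit or range.

## Working session

There is one attempt and no reset: what is moved stays moved. The work goes in short steps, Python scripts to look and compute and a tool call to move; the robot and the scene stay as the last step left them, time stands still between calls to the robot, and variables do not carry over. Pictures are saved under pics/ and viewed, at most 14 in all, crops included, and the job is handed in when it is done.

Besides the shell and the picture viewer there is one more tool, called after "Call:" as name([rows], argument=value, ...), one row to a line, values as JSON. play_rows: Moves the arm, as the interface text tells. Its arguments: {"type":"object","properties":{"increments":{"type":"array","items":{"type":"array"}},"force":{"type":"number"}},"required":["increments"]}

```bash
ls; mkdir -p pics; cat > h.py <<'E'
from bench import *
import numpy as np, cv2, sys
def save(n,f,crop=None,scale=1):
    s=snapshot(n); im=s["color"][:,:,::-1]
    if crop: a,b,c,d=crop; im=im[b:d,a:c]
    if scale!=1: im=cv2.resize(im,None,fx=scale,fy=scale,interpolation=cv2.INTER_CUBIC)
    cv2.imwrite("pics/"+f,im); return s
def w(s,p): T=np.array(s["world_from_camera"]); return T[:3,:3]@np.array(p)+T[:3,3]
def px(s,P):
    T=np.linalg.inv(np.array(s["world_from_camera"])); q=T[:3,:3]@np.array(P)+T[:3,3]; K=np.array(s["intrinsics"]); q=K@q; return q[:2]/q[2]
def pp(s,q,fn=None,n=6):
    for d in (fn or pinpoint)(q,s)[:n]:
        P=w(s,d["xyz"]); print(q,round(d["p"],2),P.round(0), "px",px(s,P).round(0))
E
python3 - <<'E'
from h import *
s=save("top","top0.png"); t=save("scene","scene0.png")
print(sense())
for q in ["canister_mouth","lid_knob","lid_pivot","cap_top","bay_narrow","bay_wide","brush","brush_tip","scraper","scraper_tip","tablet1"]: pp(s,q)
print('scene')
for q in ["canister_mouth","lid_knob","lid_pivot","cap_top","bay_narrow","bay_wide","brush","brush_tip","scraper","scraper_tip","tablet1"]: pp(t,q)
E
```

```text
pics
{'time': 0.1, 'joint_pos': array([-6.80338676e+01,  7.51140625e+00,  8.53251133e+01, -3.30963375e-04,
        8.72601700e+01, -4.89284216e+00]), 'qd': array([-0.12141872, -0.06945883, -0.26252356,  0.02408293,  0.07673946,
       -0.05559148]), 'joint_efforts': array([ 1.21419202e-03, -5.70955074e+01, -5.01940405e+01, -1.71424463e-04,
        8.25043389e-03,  6.02584282e-05]), 'tool_pos': array([ 270.88946761, -534.74678757,  199.12297131]), 'tcp_rot': array([-1.79903635e+02, -7.91752700e-03,  2.68589840e+01]), 'ft_force': array([0.16592845, 0.45323246, 0.63451348]), 'wrist_torque': array([ 0.01094851,  0.01876843, -0.01246886]), 'grip_force': 0.0, 'finger_gap': 85.76146631873797}
canister_mouth 0.62 [ 518. -261.   97.] px [475. 226.]
lid_knob 0.96 [ 519. -263.  134.] px [481. 224.]
lid_pivot 0.78 [ 499. -181.  136.] px [438. 236.]
cap_top 0.96 [635. -42. 110.] px [362. 169.]
bay_narrow 0.87 [461. 419.   4.] px [149. 263.]
bay_narrow 0.16 [769. 106.   2.] px [291. 119.]
bay_narrow 0.15 [ 753. -179.   -1.] px [421. 123.]
bay_wide 0.75 [462. 334.  -4.] px [189. 262.]
bay_wide 0.27
[... 788 characters left out ...]
 264.]
bay_narrow 0.71 [572. -18.   2.] px [300. 273.]
bay_wide 0.67 [465. 336.   2.] px [440. 260.]
brush 0.83 [446. 166.  -5.] px [377. 245.]
brush 0.2 [766. 115.   2.] px [338. 352.]
brush_tip 0.7 [504. 164.   5.] px [374. 262.]
scraper 0.98 [620. 105.  -4.] px [344. 299.]
scraper 0.66 [ 255. -263.   -5.] px [242. 168.]
scraper_tip 0.97 [ 319. -253.    6.] px [238. 184.]
scraper_tip 0.82 [556. 110.   2.] px [350. 276.]
scraper_tip 0.2 [761. -63.  -4.] px [266. 339.]
tablet1 0.66 [ 341. -108.   -1.] px [286. 199.]
tablet1 0.54 [414. -61.  -1.] px [297. 222.]
tablet1 0.54 [422.  24.  -6.] px [327. 230.]
tablet1 0.5 [505.  26.  -3.] px [322. 255.]
tablet1 0.48 [508. -72.  -3.] px [286. 250.]
```

View pics/top0.png

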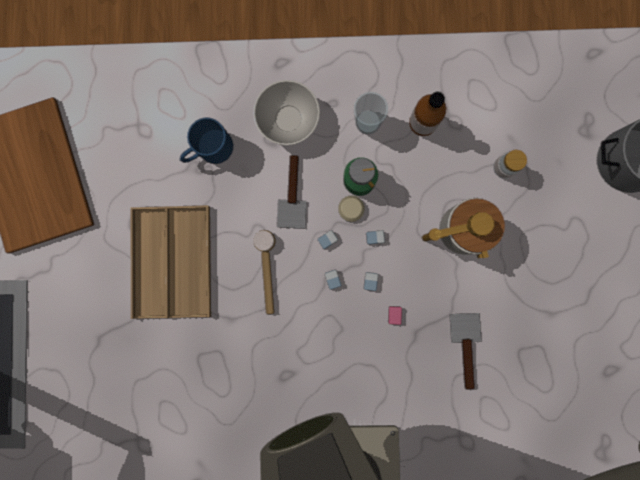

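View pics/scene0.png

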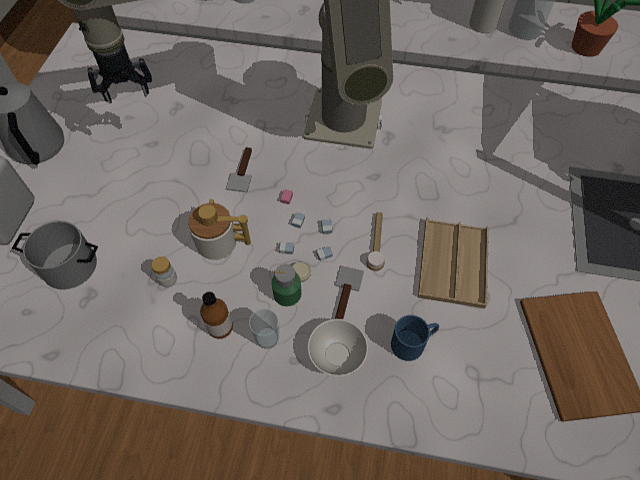

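The top view shows four blue/white tablets at px (329,240), (375,238), (334,280) and (371,282). The pink look-alike is at (396,316). There are two scraper candidates, (292,195) and (467,350); the left one is (292,195). The only brush is at (267,270) and the tray at (171,262). I'll check these choices in a close crop.

```bash
python3 - <<'E'
from h import *
a=cv2.imread("pics/top0.png"); b=cv2.imread("pics/scene0.png")
r=lambda im,x,y,w,h:cv2.resize(im[y:y+h,x:x+w],(400,300),interpolation=cv2.INTER_CUBIC)
m=np.vstack([np.hstack([r(b,405,205,100,112),r(a,120,195,110,130)]),np.hstack([r(a,255,145,130,98),r(a,415,190,100,75)])])
cv2.imwrite("pics/m1.png",m)
E
```

```text
(no output)
```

View pics/m1.png

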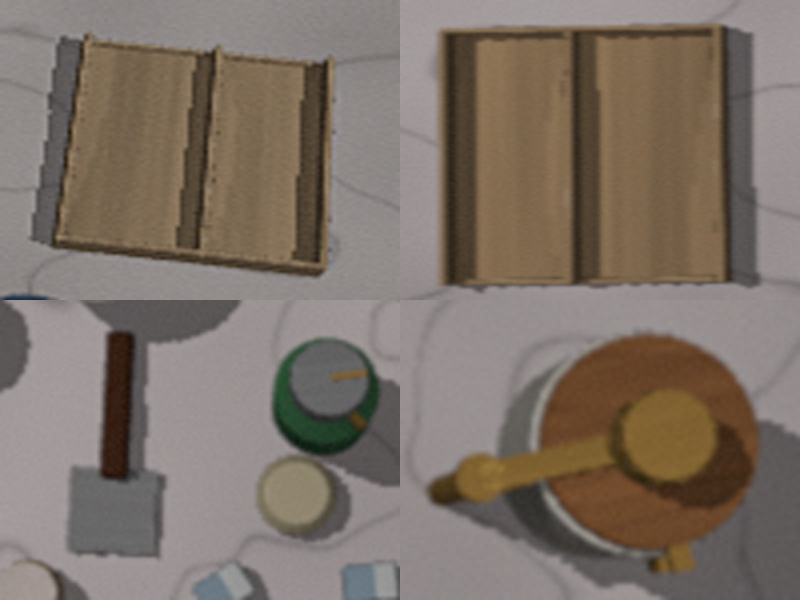

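The crop confirms the choice: the left scraper's handle runs toward the bowl and its blade toward the robot. The tray's low end is the one nearest the robot, with the narrow bay on the robot's left. The cap's line is about 50° anticlockwise of its lug, and the lid's tab is at its lug.

Call:
play_rows([
  [1, [0, 0, -10], 0.117],
  [1, [0, 0, -10], 0.117],
  [1, [0, 0, -10], 0.117],
  [1, [0, 0, -10], 0.118],
  [1, [31, -34, 0], 0],
  [1, [31, -34, 0], 0],
  [1, [31, -34, 0], 0],
  [1, [31, -34, 0], 0],
  [1, [31, -34, 0], 0],
  [1, [31, -34, 0], 0],
  [1, [31, -34, 0], 0],
  [1, [31, -34, 0], 0],
])

```text
time: 2.2
tool_pos: [496.9, -287.3, 240.4]
tcp_rot: [180.0, -0.0, -0.0]
ft_force: [0.8, -0.8, -0.1]
finger_gap: 85.5
grip_force: 0.0
```

```bash
cat >> h.py <<'E'
def pose():
    s=sense(); print("t",round(s["time"],1),"tcp",np.round(s["tool_pos"],1),"rpy",np.round(s["tcp_rot"],1),"gap",round(s["finger_gap"],1),"gf",round(s["grip_force"],1),"F",np.round(s["ft_force"],1),"Mz",round(s["wrist_torque"][2],2),"j",np.round(s["joint_pos"],0)); return s
E
python3 - <<'E'
from h import *
pose(); s=save("wrist","w1.png")
T=np.array(s["world_from_camera"]); print(T.round(2))
for q in ["lid_knob","lid_pivot","canister_mouth","cap_top","tablet1"]: pp(s,q)
E
```

```text
t 2.2 tcp [ 496.9 -287.3  240.4] rpy [180.  -0.  -0.] gap 85.5 gf 0.0 F [ 0.8 -0.8 -0.1] Mz -0.02 j [-35.   3.  86.  -0.  91.  55.]
[[-0.0000e+00 -9.5000e-01 -3.1000e-01  5.7678e+02]
 [-1.0000e+00  0.0000e+00  0.0000e+00 -2.8703e+02]
 [ 0.0000e+00  3.1000e-01 -9.5000e-01  4.1404e+02]
 [ 0.0000e+00  0.0000e+00  0.0000e+00  1.0000e+00]]
lid_knob 0.72 [ 500. -181.  136.] px [182. 223.]
lid_knob 0.58 [ 521. -262.  137.] px [285. 197.]
lid_pivot 0.8 [ 501. -178.  135.] px [179. 221.]
cap_top 0.73 [635. -42. 114.] px [-23.  34.]
tablet1 0.8 [506. -67.  -1.] px [122. 185.]
tablet1 0.78 [421.  22.   1.] px [ 58. 257.]
tablet1 0.71 [413. -64.   3.] px [130. 264.]
tablet1 0.65 [ 336. -107.   -1.] px [176. 319.]
```

View pics/w1.png

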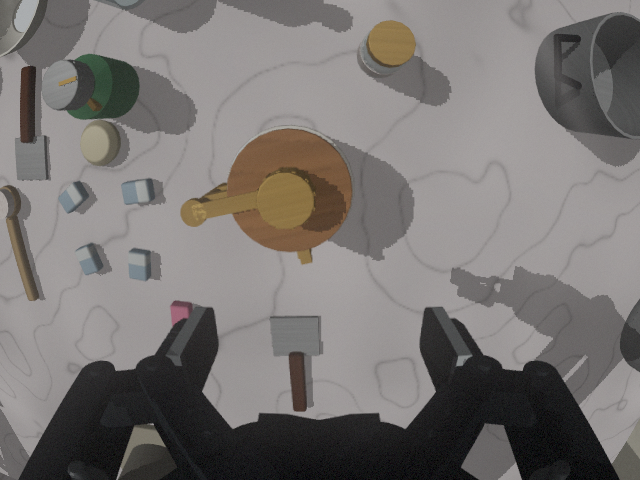

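The wrist view shows the knob's top disc at about (286,200) and its hinge at (195,212). The tab and lug are at (304,255), and the four tablets at (74,196), (138,191), (89,259) and (139,264).

```bash
cat >> h.py <<'E'
def ray(s,u,v,z):
    K=np.array(s["intrinsics"]); T=np.array(s["world_from_camera"])
    d=np.array([(u-K[0,2])/K[0,0],(v-K[1,2])/K[1,1]]); r=np.hypot(*d)
    c=np.append(d*np.sin(r)/r,np.cos(r)); v=T[:3,:3]@c; o=T[:3,3]; return o+v*(z-o[2])/v[2]
E
python3 - <<'E'
from h import *
s=snapshot("wrist"); im=s["color"]
hsv=cv2.cvtColor(im,cv2.COLOR_RGB2HSV)
print(hsv[200,286],hsv[165,280],hsv[200,240])
g=cv2.GaussianBlur(cv2.cvtColor(im,cv2.COLOR_RGB2GRAY),(3,3),0)
c=cv2.HoughCircles(g,cv2.HOUGH_GRADIENT,1.2,20,param1=80,param2=18,minRadius=22,maxRadius=34)
for u,v,r in c[0]:
    if abs(u-286)<25 and abs(v-200)<25: print(u,v,r,ray(s,u,v,147).round(1))
print(ray(s,286,201,147),ray(s,290,190,112), ray(s,195,212,130))
E
```

```text
[ 20 130 135] [ 16 128 100] [ 20 128 134]
281.40002 195.00002 30.64 [ 522.7 -262.3  147. ]
[ 518.18266458 -265.54086562  147.        ] [ 519.9644669  -265.90985938  112.        ] [ 506.5680881  -188.76856699  130.        ]
```

Call:
play_rows([
  [1, [22.6, -23.8, 0], 0],
  [1, [0, 0, 10], 0.1163],
  [1, [0, 0, 10], 0.1163],
  [1, [0, 0, 10], 0.1163],
  [1, [0, 0, 10], 0.1163],
  [1, [0, 0, 10], 0.1163],
  [1, [0, 0, 10], 0.1163],
  [1, [0, 0, 10], 0.1163],
  [1, [0, 0, 10], 0.1163],
  [1, [0, 0, 10], 0.1163],
  [1, [0, 0, 0], 0],
  [1, [0, 0, 0], 0],
])

```text
time: 3.55
tool_pos: [517.2, -266.2, 149.6]
tcp_rot: [180.0, 0.1, -59.9]
ft_force: [-0.0, -0.4, -0.2]
finger_gap: 85.8
grip_force: 0.0
```

```bash
python3 - <<'E'
from h import *
pose(); s=save("wrist","w2.png")
for q in ["lid_knob","lid_pivot"]: pp(s,q)
print(px(s,[519.5,-263.5,147]))
K=np.array(s["intrinsics"]);print(K)
E
```

```text
t 3.5 tcp [ 517.2 -266.2  149.6] rpy [ 1.80e+02  1.00e-01 -5.99e+01] gap 85.8 gf 0.0 F [-0.  -0.4 -0.2] Mz -0.02 j [-32.   6.  92.  -0.  82. 118.]
lid_knob 0.68 [ 519. -259.  137.] px [310. 281.]
lid_pivot 0.95 [ 500. -177.  139.] px [271. 403.]
lid_pivot 0.43 [413. -60.   3.] px [307. 421.]
[312.80475248 282.53006337]
[[371.64829954   0.         318.56306802]
 [  0.         371.64829954 240.02265544]
 [  0.           0.           1.        ]]
```

View pics/w2.png

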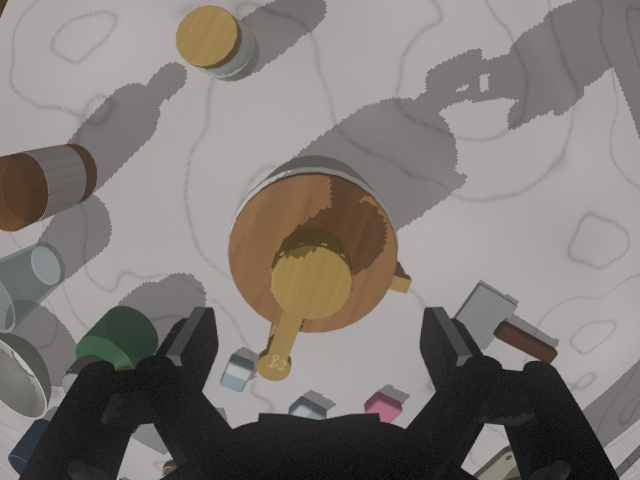

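The knob's top is at (312,283), as predicted from (519.5,-263.5), so I'll centre on that, descend and grip.

Call:
play_rows([
  [1, [-1.2, -3.3, 10], 0],
  [1, [0, 0, 11], 0],
  [1, [0, 0, 10.6], 0],
  [1, [0, 0, 0], 0],
  [-1, [0, 0, 0], 0],
  [-1, [0, 0, 0], 0],
  [-1, [0, 0, 0], 0],
  [-1, [0, 0, 0], 0],
  [-1, [0, 0, 0], 0],
  [-1, [0, 0, 0], 0],
  [-1, [0, 0, 0], 0],
  [-1, [0, 0, 0], 0],
], force=40)

```text
time: 4.7
tool_pos: [520.7, -262.6, 118.6]
tcp_rot: [-180.0, -0.0, -60.0]
ft_force: [1.1, 0.3, 0.1]
finger_gap: -0.3
grip_force: 0.0
```

```bash
python3 - <<'E'
from h import *
pose(); s=snapshot("wrist");a=s["color"][:,:,::-1]; t=snapshot("scene");b=t["color"][150:290,130:320,::-1]
cv2.imwrite("pics/m3.png",np.hstack([cv2.resize(a,(400,300)),cv2.resize(b,(400,300))]))
E
```

```text
t 4.7 tcp [ 520.7 -262.6  118.6] rpy [-180.   -0.  -60.] gap -0.3 gf 0.0 F [1.1 0.3 0.1] Mz 0.05 j [-32.   8.  94.  -0.  79. 118.]
```

View pics/m3.png

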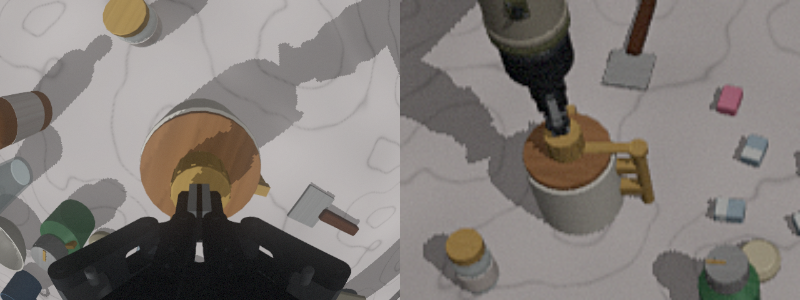

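```bash
cat >> h.py <<'E'
def fpx(s,P):
    T=np.linalg.inv(np.array(s["world_from_camera"])); q=T[:3,:3]@np.array(P)+T[:3,3]; K=np.array(s["intrinsics"])
    h=np.hypot(q[0],q[1]); a=np.arctan2(h,q[2]); return (K[:2,2]+K[0,0]*a*q[:2]/h).round(0)
E
python3 - <<'E'
from h import *
s=snapshot("wrist"); p=sense()["tool_pos"]
print(np.array(s["world_from_camera"]).round(2))
for dz in (0,10,20,30,40): print(dz,fpx(s,p+[0,0,dz]))
for z in (147,112): print(z,fpx(s,[519.5,-263.5,z]))
print(fpx(s,[500,-180,130]))
pp(s,"lid_knob");pp(s,"lid_pivot");pp(s,"canister_mouth")
a=s["color"][200:400,220:420,::-1]; t=snapshot("top");b=t["color"][170:270,400:520,::-1]
cv2.imwrite("pics/m4.png",np.hstack([cv2.resize(a,(400,400)),cv2.resize(b,(400,400))]))
pp(t,"lid_knob")
E
```

```text
[[-8.7000e-01 -4.8000e-01 -1.6000e-01  5.6072e+02]
 [-5.0000e-01  8.2000e-01  2.7000e-01 -3.3145e+02]
 [-0.0000e+00  3.1000e-01 -9.5000e-01  2.9219e+02]
 [ 0.0000e+00  0.0000e+00  0.0000e+00  1.0000e+00]]
0 [319. 282.]
10 [319. 291.]
20 [319. 300.]
30 [319. 311.]
40 [319. 322.]
147 [323. 309.]
112 [322. 277.]
[280. 413.]
lid_knob 0.69 [ 524. -261.  139.] px [312. 300.]
lid_knob 0.75 [ 513. -261.  134.] px [480. 227.]
lid_knob 0.73 [ 755. -182.    1.] px [423. 122.]
```

View pics/m4.png

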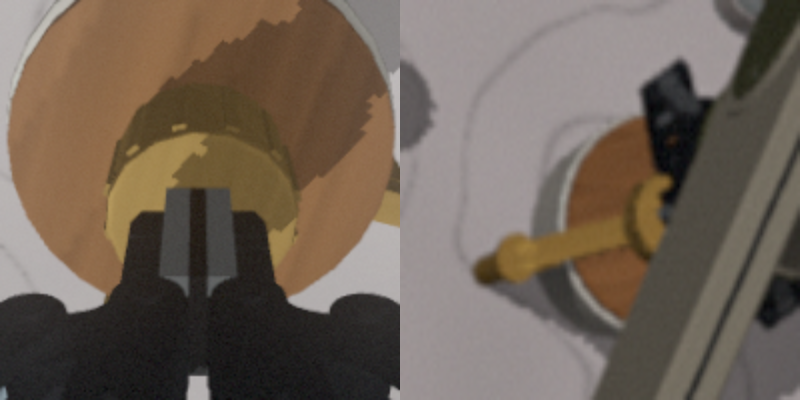

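The fingers shut without gripping (gap −0.3). I'll raise the arm with them shut and see where the tip really is against the commanded TCP.

Call:
play_rows([
  [-1, [0, 0, -30], 0],
  [-1, [0, 0, -30], 0],
  [-1, [0, 0, 0], 0],
  [-1, [0, 0, 0], 0],
])

```text
time: 5.43
tool_pos: [522.2, -263.5, 181.4]
tcp_rot: [-179.9, -0.3, -60.0]
ft_force: [-0.4, -0.3, -0.1]
finger_gap: 0.1
grip_force: 0.0
```

```bash
python3 - <<'E'
from h import *
p=pose()["tool_pos"]; s=snapshot("wrist"); a=s["color"][180:380,220:420,::-1]
t=snapshot("scene"); b=t["color"][150:250,150:280,::-1]
cv2.imwrite("pics/m5.png",np.hstack([cv2.resize(a,(400,400)),cv2.resize(b,(400,400))]))
print(fpx(s,p),fpx(s,p+[0,0,19]), "scene",px(t,p),px(t,p+[0,0,20]),px(t,p+[0,0,40]), px(t,[519.5,-263.5,147]))
pp(s,"lid_knob")
E
```

```text
t 5.4 tcp [ 522.2 -263.5  181.4] rpy [-179.9   -0.3  -60. ] gap 0.1 gf 0.0 F [-0.4 -0.3 -0.1] Mz 0.02 j [-32.   5.  90.  -0.  85. 118.]
[319. 282.] [319. 299.] scene [202.91170636 203.09482113] [201.39265736 198.14892419] [199.83373377 193.0731989 ] [205.75535878 210.4341884 ]
lid_knob 0.7 [ 521. -262.  136.] px [320. 255.]
```

View pics/m5.png

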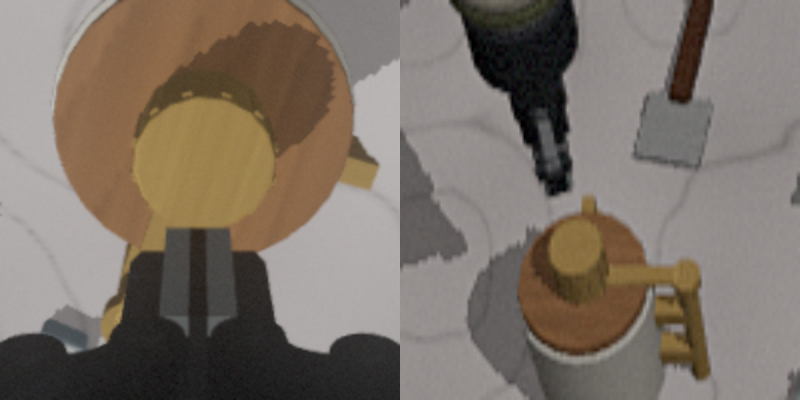

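The tip sits at (319,294) in the wrist view whatever the height, so the real fingertips are roughly 20–30 mm above the reported TCP. I'll calibrate that by touching the knob's top (z = 147) gently with the shut fingers.

Call:
play_rows([
  [-1, [0, 0, 30], 0],
  [-1, [0, 0, 30], 0],
  [-1, [0, 0, 2], 0],
  [-1, [0, 0, 0], 0],
  [-1, [0, 0, 0], 0],
])

```text
time: 6.0
tool_pos: [519.8, -261.7, 115.3]
tcp_rot: [180.0, 0.2, -60.0]
ft_force: [0.0, 1.0, 1.7]
finger_gap: -0.2
grip_force: 0.9
```

Call:
play_rows([
  [-1, [0, 0, 2], 0],
  [-1, [0, 0, 0], 0],
])

```text
time: 6.17
tool_pos: [520.3, -262.3, 114.3]
tcp_rot: [180.0, 0.1, -60.0]
ft_force: [-2.2, 3.8, 8.2]
finger_gap: 0.0
grip_force: 3.8
```

Call:
play_rows([
  [-1, [0, 0, 2], 0],
  [-1, [0, 0, 0], 0],
])

```text
time: 6.33
tool_pos: [520.7, -262.6, 113.4]
tcp_rot: [-180.0, -0.0, -60.0]
ft_force: [-3.6, 3.0, 13.2]
finger_gap: 0.1
grip_force: 6.6
```

Contact comes at reported z ≈ 115.5, so the shut fingertips are about 31 mm above the reported TCP. From here I take tip height as TCP + 31, plus the swing-back when open. I'll raise, open, go lower and grip.

Call:
play_rows([
  [1, [0, 0, -15], 0],
  [1, [0, 0, 0], 0],
  [1, [0, 0, 0], 0],
  [1, [0, 0, 0], 0],
  [1, [0, 0, 0], 0],
  [1, [0, 0, 0], 0],
  [1, [0, 0, 0], 0],
  [1, [0, 0, 14], 0],
  [1, [0, 0, 14], 0],
  [1, [0, 0, 14], 0],
  [1, [0, 0, 0], 0],
  [1, [0, 0, 0], 0],
])

```text
time: 7.33
tool_pos: [519.7, -262.0, 84.4]
tcp_rot: [179.9, 0.1, -60.0]
ft_force: [0.2, -0.3, 0.6]
finger_gap: 85.2
grip_force: 0.0
```

Call:
play_rows([
  [-1, [0, 0, 0], 0],
  [-1, [0, 0, 0], 0],
  [-1, [0, 0, 0], 0],
  [-1, [0, 0, 0], 0],
  [-1, [0, 0, 0], 0],
  [-1, [0, 0, 0], 0],
  [-1, [0, 0, 0], 0],
  [-1, [0, 0, 0], 0],
], force=40)

```text
time: 8.0
tool_pos: [521.2, -263.2, 86.5]
tcp_rot: [-180.0, -0.1, -60.0]
ft_force: [-1.4, -2.1, 5.7]
finger_gap: 43.0
grip_force: 41.7
```

Call:
play_rows([
  [0.3, [0, 0, 0], 0],
  [0.3, [0, 0, -4], 0],
  [0.3, [0, 0, 0], 0],
  [-1, [0, 0, 0], 0],
  [-1, [0, 0, 0], 0],
  [-1, [0, 0, 0], 0],
  [-1, [0, 0, 0], 0],
  [-1, [0, 0, 0], 0],
  [-1, [0, 0, 0], 0],
], force=40)

```text
time: 8.75
tool_pos: [520.6, -262.4, 89.5]
tcp_rot: [-180.0, 0.0, -60.0]
ft_force: [-1.3, -0.0, 2.1]
finger_gap: 42.9
grip_force: 40.5
```

Call:
play_rows([
  [-1, [0, 0, 0], -0.1],
  [-1, [0, 0, 0], -0.1],
  [-1, [0, 0, 0], -0.1],
  [-1, [0, 0, 0], 0],
])

```text
time: 9.08
tool_pos: [520.7, -262.4, 89.6]
tcp_rot: [-180.0, -0.0, -42.5]
ft_force: [0.8, 0.1, 2.2]
finger_gap: 42.9
grip_force: 40.8
```

```bash
python3 - <<'E'
from h import *
pose(); s=save("wrist","w6.png",(160,100,480,340),2)
E
```

```text
t 9.1 tcp [ 520.7 -262.4   89.6] rpy [-180.    -0.   -42.5] gap 42.9 gf 40.8 F [0.8 0.1 2.2] Mz 0.06 j [-32.   9.  95.   0.  76. 101.]
```

View pics/w6.png

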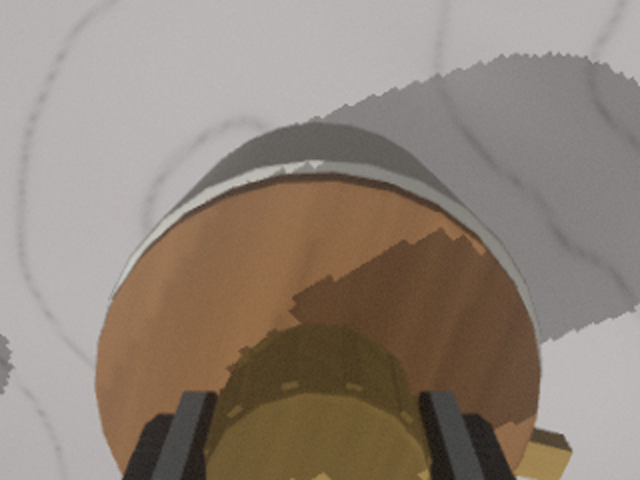

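The grip is on the knob and the lid turns (torque ≈ 0.06 N m), so I'll continue unscrewing to the stop.

Call:
play_rows([
  [-1, [0, 0, 0], -0.1],
  [-1, [0, 0, 0], -0.1],
  [-1, [0, 0, 0], -0.1],
  [-1, [0, 0, 0], -0.1],
  [-1, [0, 0, 0], -0.1],
  [-1, [0, 0, 0], -0.1],
  [-1, [0, 0, 0], -0.1],
  [-1, [0, 0, 0], -0.1],
  [-1, [0, 0, 0], -0.1],
  [-1, [0, 0, 0], -0.1],
  [-1, [0, 0, 0], -0.1],
  [-1, [0, 0, 0], -0.1],
])

```text
time: 10.13
tool_pos: [520.7, -262.0, 89.5]
tcp_rot: [-180.0, -0.0, 26.0]
ft_force: [0.8, 2.3, 4.3]
finger_gap: 42.8
grip_force: 41.9
```

Call:
play_rows([
  [-1, [0, 0, 0], -0.1],
  [-1, [0, 0, 0], -0.1],
  [-1, [0, 0, 0], -0.1],
  [-1, [0, 0, 0], -0.1],
  [-1, [0, 0, 0], -0.1],
  [-1, [0, 0, 0], -0.1],
  [-1, [0, 0, 0], -0.1],
  [-1, [0, 0, 0], -0.1],
  [-1, [0, 0, 0], -0.1],
  [-1, [0, 0, 0], -0.1],
  [-1, [0, 0, 0], 0],
])

```text
time: 11.05
tool_pos: [520.5, -261.9, 89.4]
tcp_rot: [-180.0, -0.0, 83.3]
ft_force: [-0.8, 4.2, 2.4]
finger_gap: 42.6
grip_force: 41.8
```

```bash
python3 - <<'E'
from h import *
pose()
E
```

```text
t 11.1 tcp [ 520.5 -261.9   89.4] rpy [-180.    -0.    83.3] gap 42.6 gf 41.8 F [-0.8  4.2  2.4] Mz 0.06 j [-32.   9.  95.   0.  76. -25.]
```

Call:
play_rows([
  [-1, [0, 0, 0], -0.05],
  [-1, [0, 0, 0], -0.05],
  [-1, [0, 0, 0], -0.04],
  [-1, [0, 0, 0], 0],
])

```text
time: 11.38
tool_pos: [522.0, -262.2, 89.8]
tcp_rot: [179.8, -0.0, 91.0]
ft_force: [6.2, 2.7, -0.3]
finger_gap: 42.8
grip_force: 41.6
```

```bash
python3 - <<'E'
from h import *
pose()
E
```

```text
t 11.4 tcp [ 522.  -262.2   89.8] rpy [179.8  -0.   91. ] gap 42.8 gf 41.6 F [ 6.2  2.7 -0.3] Mz -0.59 j [-32.   9.  95.   0.  76. -33.]
```

Torque −0.59 N m at 149° shows the unscrew stop is reached. Now I'll swing the lid about its pivot, turning the gripper with it.

Call:
play_rows([
  [-1, [2.3, 8.2, 0], -0.1],
  [-1, [2.3, 8.2, 0], -0.1],
  [-1, [2.3, 8.2, 0], -0.1],
  [-1, [2.3, 8.2, 0], -0.1],
  [-1, [2.3, 8.2, 0], -0.1],
  [-1, [2.3, 8.2, 0], -0.1],
  [-1, [0, 0, 0], 0],
])

```text
time: 11.97
tool_pos: [566.5, -236.1, 90.3]
tcp_rot: [179.8, 0.2, 125.7]
ft_force: [7.6, -2.8, -0.1]
finger_gap: 42.6
grip_force: 41.6
```

Call:
play_rows([
  [-1, [2.3, 8.2, 0], -0.1],
  [-1, [2.3, 8.2, 0], -0.1],
  [-1, [2.3, 8.2, 0], -0.1],
  [-1, [2.3, 8.2, 0], -0.1],
  [-1, [2.3, 8.2, 0], -0.1],
  [-1, [2.3, 8.2, 0], -0.1],
  [-1, [2.3, 8.2, 0], -0.1],
  [-1, [2.3, 8.2, 0], -0.1],
  [-1, [2.3, 8.2, 0], -0.1],
  [-1, [0, 0, 0], 0],
])

```text
time: 12.8
tool_pos: [587.1, -163.8, 90.7]
tcp_rot: [-180.0, 0.4, 177.3]
ft_force: [12.0, 4.6, -2.3]
finger_gap: 42.8
grip_force: 41.6
```

```bash
python3 - <<'E'
from h import *
pose()
E
```

```text
t 12.8 tcp [ 587.1 -163.8   90.7] rpy [-180.     0.4  177.3] gap 42.8 gf 41.6 F [12.   4.6 -2.3] Mz 0.07 j [ -20.   13.   91.    0.   76. -108.]
```

Call:
play_rows([
  [1, [0, 0, 0], 0],
  [1, [0, 0, 0], 0],
  [1, [0, 0, 0], 0],
  [1, [0, 0, 0], 0],
  [1, [0, 0, 0], 0],
  [1, [0, 0, -25], 0],
  [1, [0, 0, -25], 0],
  [1, [0, 0, -25], 0],
  [1, [0, 0, -25], 0],
  [1, [30, 22, -10], -0.047],
  [1, [30, 22, -10], 0],
  [1, [30, 22, -10], 0],
])

```text
time: 13.8
tool_pos: [493.9, -97.2, 219.6]
tcp_rot: [180.0, -0.0, 179.8]
ft_force: [-0.1, 0.4, 1.1]
finger_gap: 85.3
grip_force: 0.0
```

Call:
play_rows([
  [1, [15, 22, 0], 0],
  [1, [0, 22, 0], 0],
  [1, [0, 0, 0], 0],
  [1, [0, 0, 0], 0],
])

```text
time: 14.13
tool_pos: [479.9, -52.9, 219.8]
tcp_rot: [-180.0, 0.0, 180.0]
ft_force: [0.1, 0.0, 0.1]
finger_gap: 85.5
grip_force: 0.0
```

```bash
cat >> h.py <<'E'
def tabs(s,wrist=True):
    out=[]
    K=np.array(s["intrinsics"]); R=ray if wrist else rayp
    for d in regions_of("tablet1",s):
        if d["p"]<.3: continue
        m=d["mask"].astype(np.uint8); ys,xs=np.nonzero(m); c=s["color"][ys,xs].mean(0)
        cs,_=cv2.findContours(m,cv2.RETR_EXTERNAL,cv2.CHAIN_APPROX_NONE); c0=max(cs,key=cv2.contourArea)[:,0]
        W=np.array([R(s,u,v,12)[:2] for u,v in c0],np.float32)
        r=cv2.minAreaRect(W); b=cv2.boxPoints(r); e=b[1]-b[0],b[2]-b[1]; L=max(e,key=np.linalg.norm)
        print("p",round(d["p"],2),"col",c.round(0),"px",xs.mean().round(),ys.mean().round(),"ctr",np.round(r[0],1),"size",np.round(r[1],1),"long dir",round(np.degrees(np.arctan2(L[1],L[0]))%180,0))
def rayp(s,u,v,z):
    T=np.array(s["world_from_camera"]); d=T[:3,:3]@np.linalg.solve(np.array(s["intrinsics"]),[u,v,1]); o=T[:3,3]; return o+d*(z-o[2])/d[2]
E
python3 - <<'E'
from h import *
pose(); s=save("wrist","w7.png")
for q in ["tablet1","lid_knob","lid_pivot"]: pp(s,q)
tabs(s)
t=snapshot("top"); pp(t,"canister_mouth"); pp(t,"canister_floor"); pp(t,"lid_knob"); tabs(t,False)
E
```

```text
t 14.1 tcp [479.9 -52.9 219.8] rpy [-180.    0.  180.] gap 85.5 gf 0.0 F [0.1 0.  0.1] Mz -0.04 j [ -12.  -11.  102.   -0.   90. -102.]
tablet1 0.96 [413. -63.   3.] px [308. 131.]
tablet1 0.95 [506.  31.  -1.] px [395. 219.]
tablet1 0.93 [ 339. -108.    0.] px [260.  51.]
tablet1 0.77 [507. -73.  -1.] px [300. 221.]
tablet1 0.58 [417.  21.   2.] px [391. 135.]
tablet1 0.31 [553. 112.   3.] px [465. 261.]
lid_knob 0.18 [718. 273.   1.] px [575. 381.]
lid_pivot 0.94 [ 500. -177.  136.] px [151. 260.]
p 0.97 col [133. 141. 145.] px 302.0 222.0 ctr [505.5 -70.5] size [31.  38.5] long dir 90.0
p 0.97 col [137. 144. 148.] px 397.0 220.0 ctr [502.5  31.2] size [31.3 37.9] long dir 120.0
p 0.83 col [145. 150. 152.] px 391.0 141.0 ctr [418.2  22.1] size [39.1 29.3] long dir 17.0
p 0.81 col [141. 148. 152.] px 313.0 134.0 ctr [412.2 -58.4] size [28.3 39.7] long dir 174.0
p 0.66 col [159. 111. 125.] px 265.0 65.0 ctr [ 339.8 -107.3] size [28.9 40.2] long dir 178.0
p 0.43 col [94. 86. 80.] px 229.0 400.0 ctr [ 763.9 -173. ] size [91.9 64.1] long dir 25.0
canister_mouth 0.68 [ 519. -267.    7.] px [467. 229.]
canister_floor 0.69 [ 519. -267.   10.] px [467. 229.]
canister_floor 0.58 [771. 109.   2.] px [290. 119.]
canister_floor 0.34 [504.  31.  -2.] px [327. 239.]
lid_knob 0.58 [ 583. -166.  133.] px [428. 192.]
p 0.82 col [155.  88. 107.] px 394.0 315.0 ctr [ 340.  -106.3] size [25.3 37.7] long dir 178.0
p 0.7 col [126. 135. 141.] px 326.0 239.0 ctr [504.9  31.8] size [27.4 36.8] long dir 123.0
p 0.47 col [128. 136. 142.] px 370.0 281.0 ctr [412.2 -58. ] size [26.8 36.6] long dir 171.0
p 0.46 col [151. 152. 153.] px 328.0 275.0 ctr [425.1  32.6] size [10.7 17. ] long dir 179.0
```

View pics/w7.png

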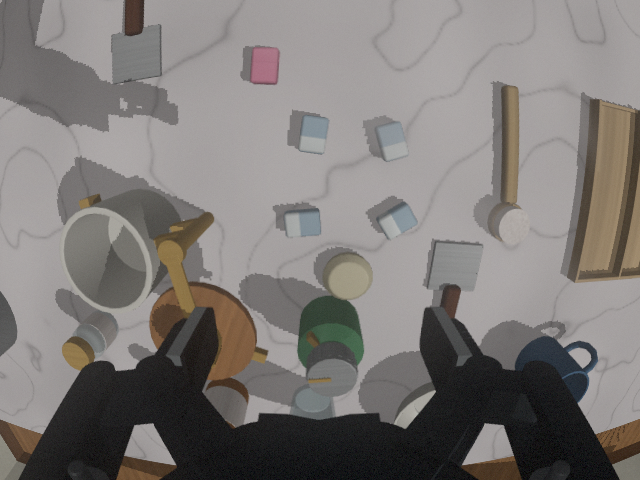

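Wrist view: the pot at (110,258) is empty and open, and the lid at (205,330) is swung clear. The tablets are at (302,222), (397,220), (391,141) and (313,134), with pink at (265,65) left alone. Next is tablet A at (506,-71), closing along y.

Call:
play_rows([
  [0.35, [-26, -18, 0], 0],
  [0.35, [0, 0, 33], 0],
  [0.35, [0, 0, 33], 0],
  [0.35, [0, 0, 33], 0],
  [0.35, [0, 0, 33], 0],
  [0.35, [0, 0, 33], 0],
  [0.35, [0, 0, 33], 0],
  [0.35, [0, 0, 30], 0],
  [0.35, [0, 0, 0], 0],
  [0.35, [0, 0, 0], 0],
], force=30)

```text
time: 15.47
tool_pos: [504.0, -71.1, -9.9]
tcp_rot: [179.9, -0.3, 179.9]
ft_force: [0.2, -0.5, 0.4]
finger_gap: 57.9
grip_force: 0.0
```

```bash
python3 - <<'E'
from h import *
p=pose()["tool_pos"]; s=snapshot("wrist"); tabs(s); pp(s,"tablet1")
g=s["color"]; 
cv2.imwrite("pics/w8.png",g[150:450,160:480,::-1])
E
```

```text
t 15.5 tcp [504.  -71.1  -9.9] rpy [179.9  -0.3 179.9] gap 57.9 gf 0.0 F [ 0.2 -0.5  0.4] Mz -0.04 j [ -14.    6.  110.    0.   64. -104.]
p 0.88 col [132. 138. 142.] px 517.0 292.0 ctr [502.9  30.9] size [38.1 41.1] long dir 121.0
p 0.77 col [143. 151. 155.] px 350.0 93.0 ctr [412.2 -58.1] size [27.6 38.7] long dir 172.0
p 0.6 col [128. 135. 139.] px 523.0 121.0 ctr [418.9  21.7] size [39.3 35. ] long dir 17.0
tablet1 0.96 [506. -67.  -3.] px [326. 291.]
tablet1 0.93 [506.  30.   1.] px [527. 295.]
tablet1 0.79 [412. -65.   2.] px [334.  85.]
```

View pics/w8.png

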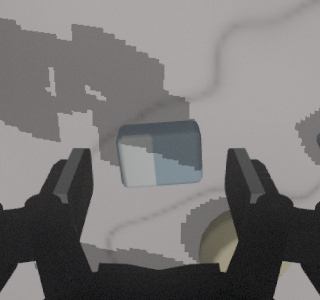

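The tablet is centred between the fingers at crop (160,155), so I'll lower and close.

Call:
play_rows([
  [0.35, [-2, 1, 11], 0],
  [0.35, [0, 0, 10], 0],
  [0.35, [0, 0, 0], 0],
  [-1, [0, 0, 0], 0],
  [-1, [0, 0, 0], 0],
  [-1, [0, 0, 0], 0],
  [-1, [0, 0, 0], 0],
  [-1, [0, 0, 0], 0],
])

```text
time: 16.28
tool_pos: [508.2, -70.6, -29.3]
tcp_rot: [-180.0, 0.0, 179.9]
ft_force: [-0.6, -0.4, 0.1]
finger_gap: 38.2
grip_force: 29.6
```

```bash
python3 - <<'E'
from h import *
pose()
E
```

```text
t 16.3 tcp [508.2 -70.6 -29.3] rpy [-180.     0.   179.9] gap 38.2 gf 29.6 F [-0.6 -0.4  0.1] Mz -0.04 j [ -14.    8.  110.   -0.   62. -104.]
```

Gripped at a 38 mm gap. I'll carry it over the post at height.

Call:
play_rows([
  [-1, [0, 0, -29], 0],
  [-1, [0, 0, -29], 0],
  [-1, [0, 0, -29], 0],
  [-1, [0, 0, -29], 0],
  [-1, [0, 0, -29], 0],
  [-1, [0, 0, -29], 0],
  [-1, [-2, -30, 0], 0],
  [-1, [-2, -30, 0], 0],
  [-1, [-2, -30, 0], 0],
  [-1, [-2, -30, 0], 0],
  [-1, [-2, -30, 0], 0],
  [-1, [-2, -30, 0], 0],
])

```text
time: 17.28
tool_pos: [519.6, -252.0, 144.6]
tcp_rot: [-180.0, 0.0, 179.9]
ft_force: [0.4, -0.4, 0.3]
finger_gap: 38.2
grip_force: 29.9
```

Call:
play_rows([
  [-1, [0, -14, 0], 0],
  [-1, [0, 0, 0], 0],
  [-1, [0, 0, 0], 0],
])

```text
time: 17.53
tool_pos: [519.4, -264.7, 144.2]
tcp_rot: [180.0, -0.0, 179.8]
ft_force: [0.4, 0.4, -0.6]
finger_gap: 37.7
grip_force: 29.9
```

```bash
python3 - <<'E'
from h import *
pose(); s=snapshot("wrist"); pp(s,"canister_mouth"); pp(s,"canister_floor"); pp(s,"lid_pivot")
t=snapshot("scene"); pp(t,"canister_mouth"); pp(t,"canister_floor")
E
```

```text
t 17.5 tcp [ 519.4 -264.7  144.2] rpy [180.   -0.  179.8] gap 37.7 gf 29.9 F [ 0.4  0.4 -0.6] Mz 0.02 j [ -32.    7.   92.    0.   81. -122.]
canister_mouth 0.72 [ 520. -261.  102.] px [324. 254.]
canister_mouth 0.26 [418.  23.   1.] px [681.  88.]
canister_floor 0.89 [ 521. -262.   10.] px [321. 219.]
canister_mouth 0.7 [ 522. -263.  101.] px [209. 222.]
canister_floor 0.68 [ 518. -266.    7.] px [214. 240.]
```

Call:
play_rows([
  [-1, [0, 1, 29], 0],
  [-1, [0, 0, 29], 0],
  [-1, [0, 0, 29], 0],
  [-1, [0, 0, 29], 0],
  [-1, [0, 0, 0], 0],
  [0.2, [0, 0, 0], 0],
  [0.2, [0, 0, 0], 0],
  [0.2, [0, 0, 0], 0],
  [0.2, [0, 0, -29], 0],
  [0.2, [0, 0, -29], 0],
  [0.2, [0, 0, -29], 0],
  [0.2, [0, 0, -29], 0],
])

```text
time: 18.88
tool_pos: [520.1, -263.8, 147.6]
tcp_rot: [-179.9, 0.1, 179.9]
ft_force: [0.4, -0.3, 0.2]
finger_gap: 51.2
grip_force: 0.0
```

Call:
play_rows([
  [0.35, [2, 30, 0], 0.0175],
  [0.35, [13, 30, 0], 0.0175],
  [0.35, [20, 30, 0], 0.0175],
  [0.35, [20, 30, 0], 0.0175],
  [0.35, [20, 30, 0], 0.0175],
  [0.35, [20, 30, 0], 0.0175],
  [0.35, [14, 20, 0], 0.0175],
  [0.35, [0, 0, 0], 0],
  [0.35, [0, 0, 0], 0],
])

```text
time: 19.63
tool_pos: [421.9, -56.5, 146.3]
tcp_rot: [-180.0, 0.2, 173.0]
ft_force: [0.1, -0.5, -0.5]
finger_gap: 57.7
grip_force: 0.0
```

```bash
python3 - <<'E'
from h import *
pose(); s=snapshot("wrist"); tabs(s); pp(s,"tablet1")
E
```

```text
t 19.6 tcp [421.9 -56.5 146.3] rpy [-180.     0.2  173. ] gap 57.7 gf 0.0 F [ 0.1 -0.5 -0.5] Mz 0.04 j [-15. -19. 116.  -0.  83. -98.]
p 0.93 col [157. 106. 121.] px 246.0 128.0 ctr [ 339.5 -107.2] size [30.4 39.3] long dir 174.0
p 0.8 col [136. 143. 147.] px 408.0 200.0 ctr [417.5  22.8] size [41.7 29.1] long dir 18.0
p 0.78 col [126. 134. 137.] px 421.0 288.0 ctr [503.   30.9] size [35.  39.1] long dir 121.0
p 0.57 col [135. 143. 147.] px 315.0 205.0 ctr [412.4 -58.2] size [27.2 40.4] long dir 172.0
tablet1 0.97 [412. -63.   1.] px [310. 203.]
tablet1 0.72 [ 334. -105.   -3.] px [247. 116.]
tablet1 0.67 [420.  24.   0.] px [409. 199.]
tablet1 0.62 [507.  32.   3.] px [423. 289.]
```

Call:
play_rows([
  [0.35, [9.3, -3.2, 0], 0],
  [0.35, [0, 0, 29.4], 0],
  [0.35, [0, 0, 29.4], 0],
  [0.35, [0, 0, 29.4], 0],
  [0.35, [0, 0, 29.4], 0],
  [0.35, [0, 0, 29.4], 0],
  [0.35, [0, 0, 29.4], 0],
  [0.35, [0, 0, 0], 0],
  [0.35, [0, 0, 0], 0],
])

```text
time: 20.53
tool_pos: [411.6, -60.1, -32.7]
tcp_rot: [180.0, -0.1, 172.8]
ft_force: [-0.2, -0.7, 0.9]
finger_gap: 58.0
grip_force: 0.0
```

Call:
play_rows([
  [-1, [0, 0, 0], 0],
  [-1, [0, 0, 0], 0],
  [-1, [0, 0, 0], 0],
  [-1, [0, 0, 0], 0],
  [-1, [0, 0, 0], 0],
  [-1, [0, 0, 0], 0],
])

```text
time: 21.03
tool_pos: [412.2, -59.5, -31.3]
tcp_rot: [-180.0, 0.1, 172.9]
ft_force: [-1.4, -1.1, 5.4]
finger_gap: 26.5
grip_force: 32.5
```

Call:
play_rows([
  [-1, [0, 0, -29], 0],
  [-1, [0, 0, -29], 0],
  [-1, [0, 0, -29], 0],
  [-1, [0, 0, -29], 0],
  [-1, [0, 0, -29], 0],
  [-1, [0, 0, -29], 0],
  [-1, [0, 0, 0], 0],
])

```text
time: 21.62
tool_pos: [415.0, -60.0, 148.5]
tcp_rot: [-179.9, 0.5, 172.9]
ft_force: [1.3, -0.6, 0.2]
finger_gap: 26.4
grip_force: 29.8
```

Call:
play_rows([
  [-1, [-17.4, -27.8, 0], 0],
  [-1, [-17.4, -27.8, 0], 0],
  [-1, [-17.4, -27.8, 0], 0],
  [-1, [-17.4, -27.8, 0], 0],
  [-1, [-17.4, -27.8, 0], 0],
  [-1, [-17.4, -27.8, 0], 0],
  [-1, [-17.4, -27.8, 0], 0],
  [-1, [0, 0, 0], 0],
  [-1, [0, 0, 0], 0],
])

```text
time: 22.37
tool_pos: [507.9, -268.3, 140.4]
tcp_rot: [179.9, -0.1, 172.8]
ft_force: [-0.3, -0.2, 0.3]
finger_gap: 26.1
grip_force: 29.8
```

Call:
play_rows([
  [-1, [-4, 0, 29], 0],
  [-1, [0, 0, 29], 0],
  [-1, [0, 0, 29], 0],
  [-1, [0, 0, 26], 0],
  [-1, [0, 0, 0], 0],
  [0, [0, 0, 0], 0],
  [0, [0, 0, 0], 0],
  [0, [0, 0, 0], 0],
  [0, [0, 0, -29], 0],
  [0, [0, 0, -29], 0],
  [0, [0, 0, -29], 0],
  [0, [0, 0, -31], 0],
])

```text
time: 23.37
tool_pos: [512.3, -267.7, 149.5]
tcp_rot: [-180.0, 0.0, 172.9]
ft_force: [-0.2, -0.7, 0.4]
finger_gap: 42.8
grip_force: 0.0
```

Call:
play_rows([
  [0.35, [14.3, 30.7, 0], 0],
  [0.35, [14.3, 30.7, 0], 0],
  [0.35, [14.3, 30.7, 0], 0],
  [0.35, [14.3, 30.7, 0], 0],
  [0.35, [14.3, 30.7, 0], 0],
  [0.35, [14.3, 30.7, 0], 0],
  [0.35, [14.3, 30.7, 0], 0],
  [0.35, [14.3, 30.7, 0], 0],
  [0.35, [14.3, 30.7, 0], 0],
])

```text
time: 24.12
tool_pos: [418.6, 23.6, 148.6]
tcp_rot: [180.0, 0.2, 172.9]
ft_force: [1.5, -0.1, 0.6]
finger_gap: 57.5
grip_force: 0.0
```

Call:
play_rows([
  [0.35, [0, 0, 0], -0.105],
  [0.35, [0, 0, 0], -0.105],
  [0.35, [0, 0, 0], -0.105],
  [0.35, [0, 0, 0], -0.105],
  [0.35, [0, 0, 0], 0],
  [0.35, [0, 0, 0], 0],
])

```text
time: 24.62
tool_pos: [419.2, 22.3, 148.1]
tcp_rot: [-180.0, 0.1, -163.2]
ft_force: [-0.9, 0.3, 0.6]
finger_gap: 57.6
grip_force: 0.0
```

```bash
cat >> h.py <<'E'
def tool(dx,dy,yaw):
    a=np.radians(yaw); return round(dx*np.cos(a)+dy*np.sin(a),1), round(dx*np.sin(a)-dy*np.cos(a),1)
E
python3 - <<'E'
from h import *
p=pose(); s=snapshot("wrist"); tabs(s); pp(s,"tablet1")
print(tool(*(np.array([418,22.3])-p["tool_pos"][:2]),p["tcp_rot"][2]))
E
```

```text
t 24.6 tcp [419.2  22.3 148.1] rpy [-1.800e+02  1.000e-01 -1.632e+02] gap 57.6 gf 0.0 F [-0.9  0.3  0.6] Mz -0.02 j [  -4.  -20.  116.    0.   84. -111.]
p 0.85 col [117.  79.  90.] px 199.0 87.0 ctr [ 339.6 -106.7] size [32.  39.1] long dir 175.0
p 0.84 col [128. 136. 140.] px 319.0 214.0 ctr [417.6  22.7] size [40. 27.] long dir 17.0
p 0.64 col [120. 127. 131.] px 302.0 301.0 ctr [503.4  31.2] size [34.6 39.9] long dir 121.0
tablet1 0.74 [ 336. -105.   -3.] px [195.  70.]
tablet1 0.67 [419.  19.   1.] px [315. 211.]
tablet1 0.59 [505.  35.   1.] px [305. 299.]
(np.float64(1.2), np.float64(0.4))
```

Call:
play_rows([
  [0.35, [1, 0, 29.4], 0],
  [0.35, [0, 0, 29.4], 0],
  [0.35, [0, 0, 29.4], 0],
  [0.35, [0, 0, 29.4], 0],
  [0.35, [0, 0, 29.4], 0],
  [0.35, [0, 0, 28], 0],
  [0.35, [0, 0, 0], 0],
  [-1, [0, 0, 0], 0],
  [-1, [0, 0, 0], 0],
  [-1, [0, 0, 0], 0],
  [-1, [0, 0, 0], 0],
  [-1, [0, 0, 0], 0],
])

```text
time: 25.77
tool_pos: [420.1, 21.8, -25.7]
tcp_rot: [-179.9, 0.2, -163.1]
ft_force: [-1.6, -0.5, 7.7]
finger_gap: 26.0
grip_force: 31.1
```

Call:
play_rows([
  [-1, [0, 0, -29], 0],
  [-1, [0, 0, -29], 0],
  [-1, [0, 0, -29], 0],
  [-1, [0, 0, -29], 0],
  [-1, [0, 0, -29], 0],
  [-1, [0, 0, -29], 0],
  [-1, [0, 0, 0], 0],
])

```text
time: 26.35
tool_pos: [422.0, 21.7, 153.9]
tcp_rot: [-179.8, 0.6, -163.0]
ft_force: [-0.0, 0.1, 1.4]
finger_gap: 26.5
grip_force: 30.2
```

Call:
play_rows([
  [-1, [-2.4, -29.9, 0], 0],
  [-1, [-2.4, -29.9, 0], 0],
  [-1, [-2.4, -29.9, 0], 0],
  [-1, [-2.4, -29.9, 0], 0],
  [-1, [-2.4, -29.9, 0], 0],
  [-1, [-2.4, -29.9, 0], 0],
  [-1, [-2.4, -29.9, 0], 0],
  [-1, [-2.4, -29.9, 0], 0],
  [-1, [-2.4, -29.9, 0], 0],
  [-1, [-2.4, -29.9, 0], 0],
  [-1, [0, 0, 0], 0],
  [-1, [0, 0, 0], 0],
])

```text
time: 27.35
tool_pos: [528.1, -258.4, 146.0]
tcp_rot: [180.0, -0.0, -163.2]
ft_force: [-0.2, 0.5, -0.5]
finger_gap: 26.2
grip_force: 30.2
```

Call:
play_rows([
  [-1, [0, 0, 29], 0],
  [-1, [0, 0, 29], 0],
  [-1, [0, 0, 29], 0],
  [-1, [0, 0, 29], 0],
  [-1, [0, 0, 0], 0],
  [0, [0, 0, 0], 0],
  [0, [0, 0, 0], 0],
  [0, [0, 0, 0], 0],
  [0, [0, 0, -29], 0],
  [0, [0, 0, -29], 0],
  [0, [0, 0, -29], 0],
  [0, [0, 0, -29], 0],
])

```text
time: 28.35
tool_pos: [528.8, -257.4, 149.9]
tcp_rot: [-179.9, 0.1, -163.0]
ft_force: [0.5, 0.1, -1.0]
finger_gap: 42.7
grip_force: 0.0
```

Call:
play_rows([
  [0.35, [-6, 28.5, 0], 0],
  [0.35, [-6, 28.5, 0], 0],
  [0.35, [-6, 28.5, 0], 0],
  [0.35, [-6, 28.5, 0], 0],
  [0.35, [-6, 28.5, 0], 0],
  [0.35, [-6, 28.5, 0], 0],
  [0.35, [-6, 28.5, 0], 0],
  [0.35, [-6, 28.5, 0], 0],
  [0.35, [-6, 28.5, 0], 0],
  [0.35, [-6, 28.5, 0], 0],
])

```text
time: 29.18
tool_pos: [503.1, 34.5, 148.7]
tcp_rot: [-179.9, 0.2, -163.0]
ft_force: [0.5, 1.0, 0.5]
finger_gap: 57.8
grip_force: 0.0
```

Call:
play_rows([
  [0.35, [0, 0, 0], -0.086],
  [0.35, [0, 0, 0], -0.086],
  [0.35, [0, 0, 0], -0.086],
  [0.35, [0, 0, 0], 0],
  [0.35, [0, 0, 0], 0],
])

```text
time: 29.6
tool_pos: [503.2, 33.2, 147.9]
tcp_rot: [-179.9, 0.1, -148.4]
ft_force: [0.0, 0.3, 0.3]
finger_gap: 58.0
grip_force: 0.0
```

```bash
python3 - <<'E'
from h import *
p=pose(); s=snapshot("wrist"); tabs(s); pp(s,"tablet1")
print(tool(*(np.array([503.8,31.3])-p["tool_pos"][:2]),p["tcp_rot"][2]))
E
```

```text
t 29.6 tcp [503.2  33.2 147.9] rpy [-1.799e+02  1.000e-01 -1.484e+02] gap 58.0 gf 0.0 F [0.  0.3 0.3] Mz 0.01 j [  -2.   -6.  104.    0.   81. -124.]
p 0.6 col [136. 144. 148.] px 317.0 214.0 ctr [503.5  31.4] size [29.3 37.9] long dir 122.0
p 0.43 col [157. 160. 158.] px 26.0 77.0 ctr [ 529.5 -303.1] size [15.8  7.9] long dir 31.0
p 0.39 col [115.  89.  58.] px 44.0 199.0 ctr [ 623.9 -230.6] size [219.9 142.8] long dir 15.0
tablet1 0.84 [504.  32.   5.] px [317. 214.]
tablet1 0.45 [554. 111.   7.] px [361. 301.]
tablet1 0.38 [760. -60.  -2.] px [113. 371.]
(np.float64(0.4), np.float64(-1.9))
```

Call:
play_rows([
  [0.35, [0, -2, 29.4], 0],
  [0.35, [0, 0, 29.4], 0],
  [0.35, [0, 0, 29.4], 0],
  [0.35, [0, 0, 29.4], 0],
  [0.35, [0, 0, 29.4], 0],
  [0.35, [0, 0, 29], 0],
  [0.35, [0, 0, 0], 0],
  [-1, [0, 0, 0], 0],
  [-1, [0, 0, 0], 0],
  [-1, [0, 0, 0], 0],
  [-1, [0, 0, 0], 0],
  [-1, [0, 0, 0], 0],
])

```text
time: 30.75
tool_pos: [504.1, 31.3, -28.9]
tcp_rot: [-180.0, 0.1, -148.3]
ft_force: [0.3, 0.4, -0.6]
finger_gap: 37.5
grip_force: 30.7
```

Call:
play_rows([
  [-1, [0, 0, -29], 0],
  [-1, [0, 0, -29], 0],
  [-1, [0, 0, -29], 0.086],
  [-1, [0, 0, -29], 0.086],
  [-1, [0, 0, -29], 0.086],
  [-1, [0, 0, -29], 0],
  [-1, [0, 0, 0], 0],
])

```text
time: 31.33
tool_pos: [507.4, 31.3, 151.8]
tcp_rot: [-179.8, 0.6, -163.1]
ft_force: [1.4, -0.6, 0.4]
finger_gap: 37.4
grip_force: 30.8
```

Call:
play_rows([
  [-1, [6.9, -28.5, 0], 0],
  [-1, [6.9, -28.5, 0], 0],
  [-1, [6.9, -28.5, 0], 0],
  [-1, [6.9, -28.5, 0], 0],
  [-1, [6.9, -28.5, 0], 0],
  [-1, [6.9, -28.5, 0], 0],
  [-1, [6.9, -28.5, 0], 0],
  [-1, [6.9, -28.5, 0], 0],
  [-1, [6.9, -28.5, 0], 0],
  [-1, [6.9, -28.5, 0], 0],
  [-1, [0, 0, 0], 0],
  [-1, [0, 0, 0], 0],
])

```text
time: 32.33
tool_pos: [520.1, -262.8, 144.1]
tcp_rot: [-180.0, 0.0, -163.2]
ft_force: [0.0, 0.5, 0.2]
finger_gap: 37.4
grip_force: 30.8
```

Call:
play_rows([
  [-1, [0, 0, 29], 0],
  [-1, [0, 0, 29], 0],
  [-1, [0, 0, 29], 0],
  [-1, [0, 0, 15], 0],
  [-1, [0, 0, 0], 0],
  [0.2, [0, 0, 0], 0],
  [0.2, [0, 0, 0], 0],
  [0.2, [0, 0, 0], 0],
  [0.2, [0, 0, -29], 0],
  [0.2, [0, 0, -29], 0],
  [0.2, [0, 0, -29], 0],
  [0.2, [0, 0, -29], 0],
])

```text
time: 33.33
tool_pos: [521.1, -261.6, 161.5]
tcp_rot: [-179.9, 0.1, -163.0]
ft_force: [0.7, -1.3, -0.3]
finger_gap: 51.3
grip_force: 0.0
```

Call:
play_rows([
  [1, [0, 0, -25], 0.1],
  [1, [0, 0, -25], 0.1],
  [1, [0, 0, 0], 0.1],
  [1, [0, 0, 0], 0],
  [1, [0, 0, 0], 0],
])

```text
time: 33.75
tool_pos: [520.9, -261.6, 209.4]
tcp_rot: [-179.9, 0.1, 180.0]
ft_force: [0.0, -0.7, -0.7]
finger_gap: 85.4
grip_force: 0.0
```

```bash
python3 - <<'E'
from h import *
p=pose(); s=snapshot("wrist"); tabs(s); pp(s,"lid_pivot"); pp(s,"lid_knob"); pp(s,"canister_mouth")
t=snapshot("scene")
cv2.imwrite("pics/m9.png",np.hstack([cv2.resize(s["color"][100:420,100:500,::-1],(400,320)),cv2.resize(t["color"][170:330,200:400,::-1],(400,320))]))
tabs(t,False); pp(t,"brush");pp(t,"scraper")
E
```

```text
t 33.8 tcp [ 520.9 -261.6  209.4] rpy [-1.799e+02  1.000e-01  1.800e+02] gap 85.4 gf 0.0 F [ 0.  -0.7 -0.7] Mz 0.03 j [ -32.    4.   87.    0.   88. -122.]
p 0.9 col [131. 139. 143.] px 318.0 209.0 ctr [ 529.5 -261.4] size [35.4 44.3] long dir 106.0
p 0.8 col [ 99. 109. 115.] px 316.0 184.0 ctr [ 504.4 -263.6] size [29.4 23.6] long dir 90.0
p 0.62 col [ 94.  99. 102.] px 312.0 191.0 ctr [ 513.1 -280.3] size [2.  8.3] long dir 179.0
p 0.56 col [85. 92. 96.] px 351.0 213.0 ctr [ 534.6 -229.5] size [28.8 45.9] long dir 169.0
lid_pivot 0.71 [ 509. -264.   33.] px [316. 192.]
lid_pivot 0.68 [ 501. -179.  135.] px [439. 210.]
lid_knob 0.73 [ 587. -164.  140.] px [450. 324.]
canister_mouth 0.69 [ 516. -264.  101.] px [315. 218.]
p 0.68 col [80. 61. 48.] px 216.0 316.0 ctr [ 728.3 -200.6] size [133.3  68. ] long dir 34.0
p 0.53 col [138.  86. 101.] px 287.0 196.0 ctr [ 341.6 -105.9] size [29.4 47.7] long dir 178.0
p 0.42 col [117. 123. 126.] px 213.0 231.0 ctr [ 494.8 -275.7] size [36.5 37.8] long dir 106.0
p 0.42 col [111. 114. 114.] px 265.0 327.0 ctr [739.8 -74.4] size [102.8  71.1] long dir 13.0
brush 0.66 [445. 167.  -3.] px [377. 245.]
scraper 0.89 [619. 106.  -2.] px [344. 298.]
scraper 0.71 [ 255. -262.   -2.] px [242. 168.]
scraper 0.41 [ 651. -353.   -2.] px [168. 279.]
```

View pics/m9.png

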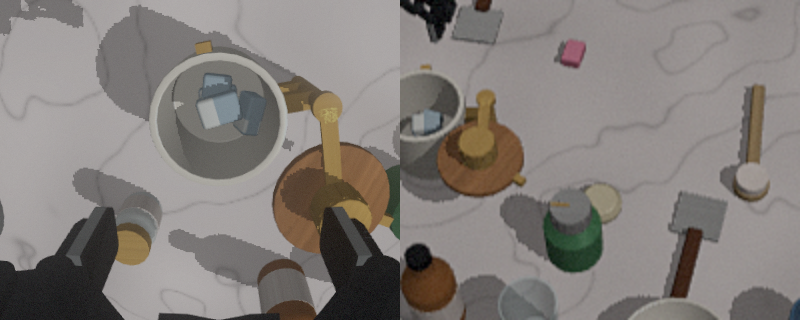

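All four tablets are in the pot (crop (218,103)), only the pink one remains out, and the lid is at (335,195). Now I'll regrip the knob where I left it.

Call:
play_rows([
  [1, [-16.5, 24.4, 0], 0.047],
  [1, [-16.5, 24.4, 0], 0],
  [1, [-16.5, 24.4, 0], 0],
  [1, [-16.5, 24.4, 0], 0],
  [1, [0, 0, 0], 0],
  [1, [0, 0, 0], 0],
])

```text
time: 34.7
tool_pos: [590.8, -165.1, 207.7]
tcp_rot: [180.0, -0.0, 177.2]
ft_force: [0.1, -0.3, -0.1]
finger_gap: 85.6
grip_force: 0.0
```

```bash
python3 - <<'E'
from h import *
p=pose(); print(tool(*(np.array([587.1,-163.8])-p["tool_pos"][:2]),p["tcp_rot"][2]))
E
```

```text
t 34.7 tcp [ 590.8 -165.1  207.7] rpy [180.   -0.  177.2] gap 85.6 gf 0.0 F [ 0.1 -0.3 -0.1] Mz -0.04 j [ -20.    9.   82.    0.   88. -108.]
(np.float64(3.7), np.float64(1.1))
```

Call:
play_rows([
  [1, [3.7, 1.1, 29], 0],
  [1, [0, 0, 29], 0],
  [1, [0, 0, 29], 0],
  [1, [0, 0, 29], 0],
  [1, [0, 0, 0], 0],
  [-1, [0, 0, 0], 0],
  [-1, [0, 0, 0], 0],
  [-1, [0, 0, 0], 0],
  [-1, [0, 0, 0], 0],
  [-1, [0, 0, 0], 0],
  [-1, [0, 0, 0], 0],
], force=40)

```text
time: 35.62
tool_pos: [588.8, -165.8, 95.0]
tcp_rot: [-179.9, 0.3, 177.1]
ft_force: [1.0, 0.9, 6.2]
finger_gap: 42.6
grip_force: 41.5
```

Call:
play_rows([
  [-1, [-1.5, -8.4, 0], 0.1],
  [-1, [-1.5, -8.4, 0], 0.1],
  [-1, [-1.5, -8.4, 0], 0.1],
  [-1, [-1.5, -8.4, 0], 0.1],
  [-1, [-1.5, -8.4, 0], 0.1],
  [-1, [-1.5, -8.4, 0], 0.1],
  [-1, [-1.5, -8.4, 0], 0.1],
  [-1, [0, 0, 0], 0],
])

```text
time: 36.28
tool_pos: [577.0, -224.3, 94.6]
tcp_rot: [180.0, 0.2, 136.6]
ft_force: [-3.4, -0.5, 8.1]
finger_gap: 42.6
grip_force: 41.9
```

```bash
python3 - <<'E'
from h import *
pose()
E
```

```text
t 36.3 tcp [ 577.  -224.3   94.6] rpy [180.    0.2 136.6] gap 42.6 gf 41.9 F [-3.4 -0.5  8.1] Mz -0.11 j [-26.  14.  89.  -0.  77. -73.]
```

Call:
play_rows([
  [-1, [-1.5, -8.4, 0], 0.1],
  [-1, [-1.5, -8.4, 0], 0.1],
  [-1, [-1.5, -8.4, 0], 0.1],
  [-1, [-1.5, -8.4, 0], 0.1],
  [-1, [-1.5, -8.4, 0], 0.1],
  [-1, [-1.5, -8.4, 0], 0.1],
  [-1, [-1.5, -8.4, 0], 0.1],
  [-1, [0, 0, 0], 0],
])

```text
time: 36.95
tool_pos: [531.7, -260.7, 94.4]
tcp_rot: [179.9, 0.0, 96.5]
ft_force: [-4.0, 3.2, 9.3]
finger_gap: 42.8
grip_force: 41.9
```

Call:
play_rows([
  [-1, [-0.8, -4.2, 0], 0.05],
  [-1, [-0.8, -4.2, 0], 0.05],
  [-1, [-0.8, -4.2, 0], 0.05],
  [-1, [0, 0, 0], 0],
])

```text
time: 37.28
tool_pos: [520.2, -263.7, 94.5]
tcp_rot: [179.8, 0.0, 88.1]
ft_force: [-0.6, 4.4, 8.5]
finger_gap: 42.4
grip_force: 41.9
```

```bash
python3 - <<'E'
from h import *
pose()
E
```

```text
t 37.3 tcp [ 520.2 -263.7   94.5] rpy [179.8   0.   88.1] gap 42.4 gf 41.9 F [-0.6  4.4  8.5] Mz -0.08 j [-32.   9.  95.   0.  76. -30.]
```

Call:
play_rows([
  [-1, [0, -2.5, 0], 0],
  [-1, [0, -1.5, 0], 0],
  [-1, [0, 0, 0], 0],
])

```text
time: 37.53
tool_pos: [518.3, -263.9, 95.1]
tcp_rot: [179.6, 0.1, 88.3]
ft_force: [7.8, 2.9, 4.5]
finger_gap: 42.4
grip_force: 41.5
```

```bash
python3 - <<'E'
from h import *
pose()
E
```

```text
t 37.5 tcp [ 518.3 -263.9   95.1] rpy [1.796e+02 1.000e-01 8.830e+01] gap 42.4 gf 41.5 F [7.8 2.9 4.5] Mz -0.01 j [-32.   8.  95.   0.  76. -30.]
```

Fx of 7.8 N, above the 3.5 N swing friction, means the lid is at the swing stop. Now I'll screw it home clockwise.

Call:
play_rows([
  [-1, [0, 0, 0], 0.1],
  [-1, [0, 0, 0], 0.1],
  [-1, [0, 0, 0], 0.1],
  [-1, [0, 0, 0], 0.1],
  [-1, [0, 0, 0], 0.1],
  [-1, [0, 0, 0], 0.1],
  [-1, [0, 0, 0], 0.1],
  [-1, [0, 0, 0], 0.1],
  [-1, [0, 0, 0], 0.1],
  [-1, [0, 0, 0], 0.1],
  [-1, [0, 0, 0], 0.1],
  [-1, [0, 0, 0], 0.1],
])

```text
time: 38.53
tool_pos: [517.5, -263.1, 95.3]
tcp_rot: [179.9, -0.3, 19.3]
ft_force: [2.5, 6.4, 11.8]
finger_gap: 42.6
grip_force: 42.3
```

Call:
play_rows([
  [-1, [0, 0, 0], 0.1],
  [-1, [0, 0, 0], 0.1],
  [-1, [0, 0, 0], 0.1],
  [-1, [0, 0, 0], 0.1],
  [-1, [0, 0, 0], 0.1],
  [-1, [0, 0, 0], 0.1],
  [-1, [0, 0, 0], 0.1],
  [-1, [0, 0, 0], 0.1],
  [-1, [0, 0, 0], 0.1],
  [-1, [0, 0, 0], 0.1],
  [-1, [0, 0, 0], 0.1],
  [-1, [0, 0, 0], 0.1],
])

```text
time: 39.53
tool_pos: [518.1, -262.3, 94.8]
tcp_rot: [-179.7, -0.2, -49.5]
ft_force: [5.3, 9.1, 6.4]
finger_gap: 42.4
grip_force: 41.9
```

Call:
play_rows([
  [-1, [0, 0, 0], 0.07],
  [-1, [0, 0, 0], 0.06],
  [-1, [0, 0, 0], 0.06],
  [-1, [0, 0, 0], 0],
])

```text
time: 39.87
tool_pos: [518.1, -262.3, 94.8]
tcp_rot: [-179.7, -0.1, -60.3]
ft_force: [5.2, 8.8, 6.2]
finger_gap: 43.0
grip_force: 41.8
```

```bash
python3 - <<'E'
from h import *
pose()
E
```

```text
t 39.9 tcp [ 518.1 -262.3   94.8] rpy [-1.797e+02 -1.000e-01 -6.030e+01] gap 43.0 gf 41.8 F [5.2 8.8 6.2] Mz -0.06 j [-32.   8.  95.   0.  76. 118.]
```

Call:
play_rows([
  [-1, [0, 0, 0], 0.06],
  [-1, [0, 0, 0], 0.06],
  [-1, [0, 0, 0], 0],
])

```text
time: 40.12
tool_pos: [518.4, -264.4, 95.1]
tcp_rot: [-179.7, -0.3, -67.2]
ft_force: [8.5, 1.1, 3.8]
finger_gap: 42.7
grip_force: 41.7
```

```bash
python3 - <<'E'
from h import *
pose()
E
```

```text
t 40.1 tcp [ 518.4 -264.4   95.1] rpy [-179.7   -0.3  -67.2] gap 42.7 gf 41.7 F [8.5 1.1 3.8] Mz -0.06 j [-32.   8.  95.   0.  76. 125.]
```

Call:
play_rows([
  [-1, [0, 0, 0], 0.06],
  [-1, [0, 0, 0], 0.06],
  [-1, [0, 0, 0], 0],
])

```text
time: 40.37
tool_pos: [518.5, -266.6, 95.7]
tcp_rot: [-179.7, -0.5, -74.1]
ft_force: [7.3, -8.3, 1.8]
finger_gap: 42.7
grip_force: 41.6
```

```bash
python3 - <<'E'
from h import *
pose()
s=snapshot("wrist"); h=cv2.cvtColor(s["color"],cv2.COLOR_RGB2HSV)
m=((abs(h[...,0].astype(int)-20)<4)&(h[...,1]>110)&(h[...,2]>60)).astype(np.uint8)
n,l,st,c=cv2.connectedComponentsWithStats(m)
for i in range(1,n):
    if st[i,4]>60: print(st[i],c[i].round(0),ray(s,*c[i],95).round(0))
cv2.imwrite("pics/w10.png",s["color"][80:440,100:540,::-1])
E
```

```text
t 40.4 tcp [ 518.5 -266.6   95.7] rpy [-179.7   -0.5  -74.1] gap 42.7 gf 41.6 F [ 7.3 -8.3  1.8] Mz 0.27 j [-32.   8.  95.  -0.  76. 132.]
[  94   27   66   76 3785] [126.  64.] [ 644. -351.   95.]
[  265   263   108   157 11409] [317. 332.] [ 511. -237.   95.]
[421 303  26  19 375] [434. 313.] [ 452. -265.   95.]
```

View pics/w10.png

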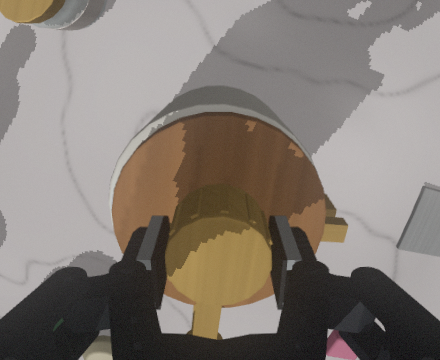

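The wrist view shows the brass lug and tab together at (335,218), so the lid is near home, but the grip has drifted off-centre and the torque is not conclusive. I'll release, turn back, recentre and turn again to verify the stop.

Call:
play_rows([
  [0.4, [0, 0, 0], 0],
  [0.4, [0, 0, 0], 0],
  [0.4, [0, 0, 0], 0],
  [0.4, [0, 0, 0], -0.1],
  [0.4, [0, 0, 0], -0.1],
  [0.4, [0, 0, 0], -0.1],
  [0.4, [0, 0, 0], -0.1],
  [0.4, [0, 0, 0], -0.1],
  [0.4, [0, 0, 0], -0.1],
  [0.4, [0, 0, 0], 0],
  [0.4, [0, 0, 0], 0],
])

```text
time: 41.33
tool_pos: [514.8, -263.4, 91.9]
tcp_rot: [180.0, 0.0, -39.7]
ft_force: [0.1, -0.1, -0.9]
finger_gap: 59.6
grip_force: 0.0
```

```bash
python3 - <<'E'
from h import *
p=pose(); s=snapshot("wrist")
for q in ("lid_knob","lid_pivot","canister_mouth"): pp(s,q)
g=cv2.cvtColor(s["color"],cv2.COLOR_RGB2HSV)
m=((abs(g[...,0].astype(int)-20)<5)&(g[...,1]>100)&(g[...,2]>50)).astype(np.uint8)
def boxes(m,s):
    n,l,st,c=cv2.connectedComponentsWithStats(m)
    for i in range(1,n):
        if st[i,4]>40:
            P=ray(s,*c[i],106); d=P[:2]-[519.7,-263.2]; print(st[i],c[i].round(0),P.round(0),"ang",np.degrees(np.arctan2(d[1],d[0])).round(1),"r",np.hypot(*d).round(0))
boxes(m,s)
print("home w1")
im=cv2.imread("pics/w1.png"); g=cv2.cvtColor(im,cv2.COLOR_BGR2HSV)
m=((abs(g[...,0].astype(int)-20)<5)&(g[...,1]>100)&(g[...,2]>50)).astype(np.uint8)
T=np.eye(4); T[:3,:3]=[[0,-.951,-.309],[-1,0,0],[0,.309,-.951]]; T[:3,3]=[576.8,-287,414]
boxes(m,dict(intrinsics=s["intrinsics"],world_from_camera=T))
print(tool(*(np.array([519.7,-263.2])-p["tool_pos"][:2]),p["tcp_rot"][2]))
E
```

```text
t 41.3 tcp [ 514.8 -263.4   91.9] rpy [180.    0.  -39.7] gap 59.6 gf 0.0 F [ 0.1 -0.1 -0.9] Mz 0.01 j [-32.   9.  96.  -0.  76.  98.]
lid_knob 0.59 [ 520. -259.  137.] px [303. 329.]
[258   0  38   5 134] [278.   2.] [ 629. -335.  106.] ang -33.3 r 131.0
[  237   253   132   140 12262] [307. 321.] [ 508. -250.  106.] ang 130.9 r 18.0
[ 26 325  21  14 146] [ 36. 332.] [ 605. -100.  106.] ang 62.4 r 185.0
[385 354   9  10  45] [390. 358.] [ 461. -268.  106.] ang -175.7 r 58.0
home w1
[ 367   21   49   45 1645] [391.  43.] [ 647. -347.  106.] ang -33.3 r 152.0
[59 76 17 10 64] [67. 81.] [636. -48. 106.] ang 61.6 r 245.0
[87 98 13 13 74] [ 92. 104.] [608. -79. 106.] ang 64.4 r 205.0
[ 181  167  136   63 4576] [262. 201.] [ 512. -239.  106.] ang 107.4 r 26.0
[297 249  15  15 157] [305. 256.] [ 462. -275.  106.] ang -168.7 r 59.0
(np.float64(3.6), np.float64(-3.2))
```

Call:
play_rows([
  [0.4, [3.6, -3.2, 0], 0],
  [0.4, [0, 0, 0], 0],
  [0.4, [0, 0, 0], 0],
  [-1, [0, 0, 0], 0],
  [-1, [0, 0, 0], 0],
  [-1, [0, 0, 0], 0],
  [-1, [0, 0, 0], 0],
  [-1, [0, 0, 0], 0],
], force=50)

```text
time: 42.2
tool_pos: [520.1, -263.3, 92.3]
tcp_rot: [-180.0, -0.0, -39.5]
ft_force: [0.9, 1.2, 0.3]
finger_gap: 42.2
grip_force: 50.4
```

Call:
play_rows([
  [-1, [0, 0, 0], 0.05],
  [-1, [0, 0, 0], 0.05],
  [-1, [0, 0, 0], 0],
])

```text
time: 42.45
tool_pos: [520.6, -264.8, 92.7]
tcp_rot: [180.0, -0.2, -45.4]
ft_force: [3.2, -5.1, -0.3]
finger_gap: 42.4
grip_force: 50.9
```

```bash
python3 - <<'E'
from h import *
p=pose()
E
```

```text
t 42.5 tcp [ 520.6 -264.8   92.7] rpy [180.   -0.2 -45.4] gap 42.4 gf 50.9 F [ 3.2 -5.1 -0.3] Mz 0.2 j [-32.   9.  95.  -0.  76. 103.]
```

Call:
play_rows([
  [-1, [0, 0, 0], 0.05],
  [-1, [0, 0, 0], 0.05],
  [-1, [0, 0, 0], 0],
])

```text
time: 42.7
tool_pos: [521.5, -266.5, 93.4]
tcp_rot: [180.0, -0.4, -51.2]
ft_force: [6.6, -10.8, -2.0]
finger_gap: 42.5
grip_force: 51.0
```

```bash
python3 - <<'E'
from h import *
p=pose()
E
```

```text
t 42.7 tcp [ 521.5 -266.5   93.4] rpy [180.   -0.4 -51.2] gap 42.5 gf 51.0 F [  6.6 -10.8  -2. ] Mz 0.17 j [-32.   9.  95.  -0.  76. 109.]
```

Call:
play_rows([
  [-1, [0, 0, 0], 0.05],
  [-1, [0, 0, 0], 0.05],
  [-1, [0, 0, 0], 0],
])

```text
time: 42.95
tool_pos: [521.6, -268.3, 93.9]
tcp_rot: [179.9, -0.6, -56.9]
ft_force: [4.2, -16.9, -1.5]
finger_gap: 42.4
grip_force: 51.2
```

```bash
python3 - <<'E'
from h import *
p=pose()
E
```

```text
t 43.0 tcp [ 521.6 -268.3   93.9] rpy [179.9  -0.6 -56.9] gap 42.4 gf 51.2 F [  4.2 -16.9  -1.5] Mz 0.95 j [-32.   9.  95.  -0.  76. 115.]
```

Torque has risen to 0.95 N m with no further turn, so the lid is at its home stop. I'll release, rise and verify.

Call:
play_rows([
  [1, [0, 0, 0], 0],
  [1, [0, 0, 0], 0],
  [1, [0, 0, 0], 0],
  [1, [0, 0, 0], 0],
  [1, [0, 0, 0], 0],
  [1, [0, 0, -30], 0],
  [1, [0, 0, -30], 0],
  [1, [0, 0, -30], 0],
  [1, [0, 0, -30], 0],
  [1, [0, 0, -30], 0],
  [1, [0, 0, 0], 0],
])

```text
time: 43.87
tool_pos: [522.7, -264.8, 250.1]
tcp_rot: [-179.7, -0.6, -56.7]
ft_force: [-0.2, -0.5, 1.6]
finger_gap: 85.6
grip_force: 0.0
```

Call:
play_rows([
  [1, [-10, 0, 0], -0.1],
  [1, [-10, 0, 0], -0.1],
  [1, [-10, 0, 0], -0.1],
  [1, [0, 0, 0], -0.1],
  [1, [0, 0, 0], -0.1],
  [1, [0, 0, 0], -0.1],
  [1, [0, 0, 0], -0.1],
  [1, [0, 0, 0], -0.1],
  [1, [0, 0, 0], -0.1],
  [1, [0, 0, 0], -0.1],
  [1, [0, 0, 0], 0],
  [1, [0, 0, 0], 0],
])

```text
time: 44.87
tool_pos: [501.1, -240.0, 241.8]
tcp_rot: [-180.0, 0.0, 0.4]
ft_force: [0.1, 0.1, -0.9]
finger_gap: 85.6
grip_force: 0.0
```

```bash
cat >> h.py <<'E'
def boxes(s,z=106):
    g=cv2.cvtColor(s["color"],cv2.COLOR_RGB2HSV)
    m=((abs(g[...,0].astype(int)-20)<5)&(g[...,1]>100)&(g[...,2]>50)).astype(np.uint8)
    n,l,st,c=cv2.connectedComponentsWithStats(m)
    for i in range(1,n):
        if st[i,4]>40:
            P=ray(s,*c[i],z); d=P[:2]-[519.7,-263.2]; print(st[i],c[i].round(0),P.round(0),"ang",np.degrees(np.arctan2(d[1],d[0])).round(1),"r",np.hypot(*d).round(0))
E
python3 - <<'E'
from h import *
p=pose(); s=snapshot("wrist")
for q in ("lid_knob","lid_pivot","canister_mouth"): pp(s,q)
boxes(s)
im=s["color"][:,:,::-1]; a=cv2.imread("pics/w1.png")
u,v=fpx(s,[519.7,-263.2,112]); u=int(u);v=int(v)
cv2.imwrite("pics/m11.png",np.hstack([cv2.resize(im[v-100:v+130,u-130:u+130],(400,354)),cv2.resize(a[90:320,160:420],(400,354))]))
for n in ("top","scene"):
    t=snapshot(n); print(n); pp(t,"lid_knob"); pp(t,"cap_top"); pp(t,"brush"); pp(t,"brush_tip"); pp(t,"scraper"); pp(t,"scraper_tip")
E
```

```text
t 44.9 tcp [ 501.1 -240.   241.8] rpy [-180.     0.     0.4] gap 85.6 gf 0.0 F [ 0.1  0.1 -0.9] Mz -0.05 j [-31.  -0.  89.   0.  91.  59.]
lid_knob 0.62 [ 522. -260.  138.] px [346. 201.]
lid_pivot 0.68 [ 501. -178.  137.] px [240. 226.]
[ 418   31   47   45 1530] [442.  53.] [ 647. -343.  106.] ang -32.1 r 150.0
[99 71 21  9 77] [109.  75.] [636. -49. 106.] ang 61.6 r 244.0
[128  95  14  13  69] [133. 101.] [608. -74. 106.] ang 64.9 r 208.0
[ 234  172  146   63 4857] [319. 205.] [ 511. -240.  106.] ang 109.8 r 25.0
[349 254  13  14 139] [356. 261.] [ 461. -273.  106.] ang -170.4 r 60.0
top
lid_knob 0.89 [ 515. -263.  134.] px [481. 226.]
cap_top 0.87 [634. -39. 109.] px [361. 170.]
cap_top 0.69 [464. 417.   3.] px [150. 262.]
brush 0.78 [443. 165.  -1.] px [266. 269.]
brush_tip 0.74 [505. 166.  10.] px [265. 240.]
scraper 0.68 [617. 105.  -4.] px [293. 189.]
scraper_tip 0.58 [557. 107.   3.] px [292. 216.]
scraper_tip 0.53 [567. -27.  -1.] px [353. 210.]
scene
lid_knob 0.88 [ 518. -264.  130.] px [207. 214.]
cap_top 0.6 [634. -42. 106.] px [284. 273.]
brush 0.57 [445. 164.  -2.] px [376. 244.]
brush_tip 0.88 [502. 163.   5.] px [373. 261.]
scraper 0.97 [616. 107.  -2.] px [345. 297.]
scraper 0.9 [ 256. -261.   -4.] px [242. 169.]
scraper 0.31 [443. 164.  -3.] px [376. 244.]
scraper_tip 0.91 [558. 111.   3.] px [350. 276.]
scraper_tip 0.67 [ 323. -254.    9.] px [238. 184.]
scraper_tip 0.45 [460. 332.  -1.] px [438. 259.]
```

View pics/m11.png

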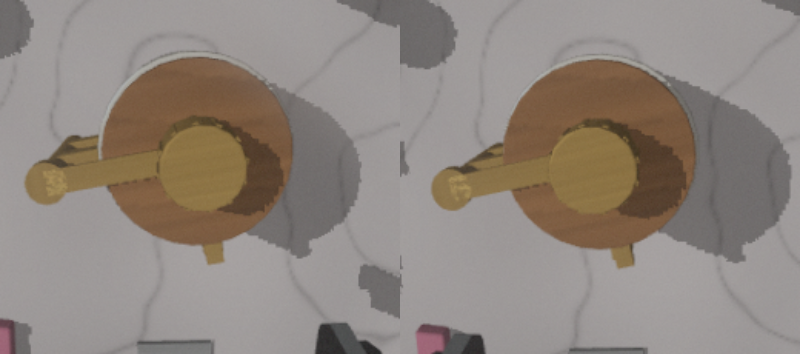

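The lid matches its original closed look: knob, arm and tab at the lug at (213,255), as in the start view on the right. Next is the salt cap.

Call:
play_rows([
  [1, [16.7, -25, 0], 0],
  [1, [16.7, -25, 0], 0],
  [1, [16.7, -25, 0], 0],
  [1, [16.7, -25, 0], 0],
  [1, [16.7, -25, 0], 0],
  [1, [16.7, -25, 0], 0],
  [1, [16.7, -25, 0], 0],
  [1, [14, -24, 0], 0],
  [1, [0, 0, 0], 0],
  [1, [0, 0, 0], 0],
])

```text
time: 46.6
tool_pos: [630.2, -38.4, 241.6]
tcp_rot: [-180.0, 0.0, 0.8]
ft_force: [0.0, -0.9, 0.3]
finger_gap: 85.2
grip_force: 0.0
```

```bash
cat > cap.py <<'E'
from h import *
p=pose(); s=snapshot("wrist"); pp(s,"cap_top"); pp(s,"tumbler",n=2)
for d in regions_of("cap_top",s)[:1]:
    m=d["mask"]; g=cv2.cvtColor(s["color"],cv2.COLOR_RGB2HSV)
    gr=(m&(g[...,1]<60)).astype(np.uint8); ys,xs=np.nonzero(m); print("mask",d["p"],xs.min(),xs.max(),ys.min(),ys.max())
    im=cv2.GaussianBlur(cv2.cvtColor(s["color"],cv2.COLOR_RGB2GRAY),(3,3),0); 
    c=cv2.HoughCircles(im,cv2.HOUGH_GRADIENT,1.2,10,param1=80,param2=18,minRadius=22,maxRadius=50)
    cx,cy=xs.mean(),ys.mean()
    if c is not None:
        for u,v,r in c[0]:
            if abs(u-cx)<40 and abs(v-cy)<40: print("circ",u,v,r,ray(s,u,v,111).round(1))
    b=((abs(g[...,0].astype(int)-19)<7)&(g[...,1]>90)&(g[...,2]>60)).astype(np.uint8)
    n,l,st,c=cv2.connectedComponentsWithStats(b)
    for i in range(1,n):
        if st[i,4]>15 and abs(c[i][0]-cx)<70 and abs(c[i][1]-cy)<70:
            for z in (111,78):
                P=ray(s,*c[i],z); d=P[:2]-[634.5,-40.5]; print("brass",st[i,4],c[i].round(0),z,P.round(0),"ang",np.degrees(np.arctan2(d[1],d[0])).round(0),"r",np.hypot(*d).round(0))
E
python3 cap.py
```

```text
t 46.6 tcp [630.2 -38.4 241.6] rpy [-180.     0.     0.8] gap 85.2 gf 0.0 F [ 0.  -0.9  0.3] Mz 0.01 j [-8. 12. 76. -0. 92. 81.]
cap_top 0.86 [634. -39. 110.] px [320. 213.]
cap_top 0.17 [ 518. -260.   97.] px [544. 329.]
tumbler 0.92 [760. -61.   0.] px [342.  68.]
mask 0.57 293 350 180 241
circ 315.0 201.00002 42.4 [644.9 -34.9 111. ]
circ 321.0 214.20001 27.880001 [633.6 -40.1 111. ]
circ 321.0 190.20001 31.6 [654.2 -39.8 111. ]
circ 329.40002 199.8 43.840004 [646.1 -46.9 111. ]
circ 303.0 243.00002 23.8 [607.8 -24.9 111. ]
circ 309.0 232.20001 36.04 [617.6 -30.1 111. ]
brass 102 [335. 213.] 111 [635. -52. 111.] ang -90.0 r 11.0
brass 102 [335. 213.] 78 [626. -54.  78.] ang -122.0 r 15.0
```

Call:
play_rows([
  [1, [3.6, 1.6, 26], 0],
  [1, [0, 0, 26], -0.112],
  [1, [0, 0, 26], -0.112],
  [1, [0, 0, 26], -0.112],
  [1, [0, 0, 26], 0],
  [1, [0, 0, 26], 0],
  [1, [0, 0, 29], 0],
  [1, [0, 0, 0], 0],
  [1, [0, 0, 0], 0],
])

```text
time: 47.55
tool_pos: [631.4, -42.0, 55.5]
tcp_rot: [-179.9, 0.2, 19.8]
ft_force: [0.6, -0.2, 0.2]
finger_gap: 85.5
grip_force: 0.0
```

Call:
play_rows([
  [-1, [0, 0, 0], 0],
  [-1, [0, 0, 0], 0],
  [-1, [0, 0, 0], 0],
  [-1, [0, 0, 0], 0],
  [-1, [0, 0, 0], 0],
  [-1, [0, 0, 0], 0],
], force=45)

```text
time: 48.05
tool_pos: [634.9, -40.0, 60.6]
tcp_rot: [-180.0, -0.2, 19.9]
ft_force: [-5.6, 5.8, 10.8]
finger_gap: 48.4
grip_force: 46.1
```

Call:
play_rows([
  [-1, [0, 0, 0], 0.1],
  [-1, [0, 0, 0], 0.1],
  [-1, [0, 0, 0], 0.1],
  [-1, [0, 0, 0], 0.1],
  [-1, [0, 0, 0], 0.1],
  [-1, [0, 0, 0], 0.1],
  [-1, [0, 0, 0], 0],
])

```text
time: 48.63
tool_pos: [634.9, -40.9, 60.6]
tcp_rot: [-179.9, -0.2, -14.9]
ft_force: [-5.9, 2.4, 9.2]
finger_gap: 48.4
grip_force: 46.1
```

```bash
python3 - <<'E'
from h import *
p=pose()
E
```

```text
t 48.6 tcp [634.9 -40.9  60.6] rpy [-179.9   -0.2  -14.9] gap 48.4 gf 46.1 F [-5.9  2.4  9.2] Mz -0.04 j [-8. 19. 87.  0. 74. 97.]
```

Call:
play_rows([
  [-1, [0, 0, 0], 0.07],
  [-1, [0, 0, 0], 0.07],
  [-1, [0, 0, 0], 0.07],
  [-1, [0, 0, 0], 0],
])

```text
time: 48.97
tool_pos: [634.9, -41.2, 60.6]
tcp_rot: [-179.9, -0.2, -26.8]
ft_force: [-6.1, 0.7, 10.3]
finger_gap: 48.3
grip_force: 46.1
```

```bash
python3 - <<'E'
from h import *
p=pose()
E
```

```text
t 49.0 tcp [634.9 -41.2  60.6] rpy [-179.9   -0.2  -26.8] gap 48.3 gf 46.1 F [-6.1  0.7 10.3] Mz -0.12 j [ -8.  19.  87.   0.  74. 108.]
```

Call:
play_rows([
  [-1, [0, 0, 0], 0.06],
  [-1, [0, 0, 0], 0.06],
  [-1, [0, 0, 0], 0],
])

```text
time: 49.22
tool_pos: [634.7, -41.3, 60.6]
tcp_rot: [-179.9, -0.2, -33.6]
ft_force: [-6.5, 0.4, 10.9]
finger_gap: 48.3
grip_force: 46.1
```

```bash
python3 - <<'E'
from h import *
p=pose()
E
```

```text
t 49.2 tcp [634.7 -41.3  60.6] rpy [-179.9   -0.2  -33.6] gap 48.3 gf 46.1 F [-6.5  0.4 10.9] Mz -0.15 j [ -8.  19.  87.   0.  74. 115.]
```

Call:
play_rows([
  [-1, [0, 0, 0], 0.06],
  [-1, [0, 0, 0], 0.06],
  [-1, [0, 0, 0], 0],
])

```text
time: 49.47
tool_pos: [635.7, -42.4, 60.6]
tcp_rot: [-179.9, -0.3, -40.4]
ft_force: [-1.2, -2.9, 6.0]
finger_gap: 48.3
grip_force: 46.7
```

```bash
python3 - <<'E'
from h import *
p=pose()
E
```

```text
t 49.5 tcp [635.7 -42.4  60.6] rpy [-179.9   -0.3  -40.4] gap 48.3 gf 46.7 F [-1.2 -2.9  6. ] Mz 0.9 j [ -8.  19.  87.  -0.  74. 122.]
```

Call:
play_rows([
  [-1, [0, 0, 0], 0.06],
  [-1, [0, 0, 0], 0.06],
  [-1, [0, 0, 0], 0],
])

```text
time: 49.72
tool_pos: [637.4, -44.7, 60.7]
tcp_rot: [-179.9, -0.6, -47.3]
ft_force: [8.2, -11.9, -0.1]
finger_gap: 48.4
grip_force: 47.0
```

```bash
python3 - <<'E'
from h import *
p=pose()
E
python3 cap.py
```

```text
t 49.7 tcp [637.4 -44.7  60.7] rpy [-179.9   -0.6  -47.3] gap 48.4 gf 47.0 F [  8.2 -11.9  -0.1] Mz 1.23 j [ -8.  19.  87.  -0.  74. 129.]
t 49.7 tcp [637.4 -44.7  60.7] rpy [-179.9   -0.6  -47.3] gap 48.4 gf 47.0 F [  8.2 -11.9  -0.1] Mz 1.23 j [ -8.  19.  87.  -0.  74. 129.]
tumbler 0.85 [758. -64.   0.] px [191.  91.]
mask 0.9 259 379 263 392
circ 307.80002 339.0 49.24 [639.3 -40.2 111. ]
circ 331.80002 341.40002 46.6 [631.6 -45.8 111. ]
circ 312.6 315.0 49.24 [645.3 -49.6 111. ]
circ 297.0 339.0 38.56 [642.4 -37.3 111. ]
circ 357.0 317.40002 30.52 [632.  -60.2 111. ]
circ 342.6 339.0 37.24 [629.2 -49.5 111. ]
circ 288.6 316.2 33.16 [651.6 -42.9 111. ]
circ 291.0 328.2 26.68 [647.4 -39.5 111. ]
circ 300.6 318.6 29.2 [647.6 -45.3 111. ]
circ 289.80002 367.80002 31.960001 [635.1 -24.4 111. ]
circ 327.0 318.6 26.68 [640.2 -52.1 111. ]
brass 493 [349. 350.] 111 [624. -47. 111.] ang -147.0 r 13.0
brass 493 [349. 350.] 78 [606. -33.  78.] ang 165.0 r 30.0
```

Torque of 1.23 N m with the line at the lug (−147°) shows the cap is home. I'll release and go to the brush.

Call:
play_rows([
  [1, [0, 0, 0], 0],
  [1, [0, 0, 0], 0],
  [1, [0, 0, 0], 0],
  [1, [0, 0, 0], 0],
  [1, [0, 0, -29], 0],
  [1, [0, 0, -29], 0],
  [1, [0, 0, -29], 0],
  [1, [0, 0, -29], -0.1],
  [1, [0, 0, -29], -0.1],
  [1, [0, 0, -10], -0.1],
  [1, [0, 0, 0], -0.1],
  [1, [0, 0, 0], -0.1],
])

```text
time: 50.92
tool_pos: [634.4, -41.1, 214.2]
tcp_rot: [-180.0, -0.2, -18.2]
ft_force: [0.2, 0.6, 0.1]
finger_gap: 85.7
grip_force: 0.0
```

Call:
play_rows([
  [1, [0, 0, 0], -0.11],
  [1, [0, 0, 0], -0.11],
  [1, [0, 0, 0], -0.1],
  [1, [-23, -26, 0], 0],
  [1, [-23, -26, 0], 0],
  [1, [-23, -26, 0], 0],
  [1, [-23, -26, 0], 0],
  [1, [-23, -26, 0], 0],
  [1, [-23, -26, 0], 0],
  [1, [-23, -26, 0], 0],
  [1, [-23, -26, 0], 0],
  [1, [0, 0, 0], 0],
])

```text
time: 51.92
tool_pos: [446.7, 171.4, 212.3]
tcp_rot: [-179.9, 0.1, 0.0]
ft_force: [-0.3, -0.3, 0.9]
finger_gap: 85.1
grip_force: 0.0
```

```bash
cat > axis.py <<'E'
from h import *
def axis(s,q,z,wrist=True):
    R=ray if wrist else rayp
    for d in regions_of(q,s)[:2]:
        ys,xs=np.nonzero(d["mask"]); W=np.array([R(s,u,v,z)[:2] for u,v in zip(xs[::3],ys[::3])])
        c=W.mean(0); w_,V=np.linalg.eigh(np.cov((W-c).T)); v=V[:,1]; t=(W-c)@v; n=(W-c)@V[:,0]
        print(q,round(d["p"],2),"mean",c.round(1),"dir",np.degrees(np.arctan2(v[1],v[0])).round(1),"ends",(c+v*t.min()).round(0),(c+v*t.max()).round(0),"wid",(n.max()-n.min()).round(0))
E
python3 - <<'E'
from axis import *
p=pose(); s=snapshot("wrist")
for q in ("brush","brush_tip","bay_narrow","bay_wide","scraper","scraper_tip","cap_top"): pp(s,q,n=2)
axis(s,"brush",12); axis(s,"scraper",8)
t=snapshot("top"); axis(t,"scraper",8,False); axis(t,"brush",12,False); pp(t,"bay_narrow",n=1);pp(t,"bay_wide",n=1)
E
python3 cap.py
```

```text
t 51.9 tcp [446.7 171.4 212.3] rpy [-1.799e+02  1.000e-01  0.000e+00] gap 85.1 gf 0.0 F [-0.3 -0.3  0.9] Mz 0.01 j [ 15. -12. 103.   0.  89. 105.]
brush 0.66 [444. 162.  -0.] px [328. 200.]
brush_tip 0.79 [506. 167.   9.] px [324. 141.]
bay_narrow 0.59 [460. 416.   4.] px [ 83. 186.]
bay_wide 0.8 [461. 337.   5.] px [158. 185.]
scraper 0.74 [618. 110.   2.] px [388.  12.]
scraper 0.64 [ 254. -256.    0.] px [672. 355.]
scraper_tip 0.95 [ 314. -257.    4.] px [691. 313.]
scraper_tip 0.8 [556. 113.   5.] px [381.  86.]
cap_top 0.65 [634. -43. 115.] px [677. -69.]
brush 0.86 mean [457.3 165.1] dir -176.4 ends [526. 169.] [349. 158.] wid 46.0
scraper 0.97 mean [578.5 108.9] dir 175.5 ends [661. 103.] [531. 113.] wid 63.0
scraper 0.95 mean [ 282.  -252.7] dir -175.0 ends [ 345. -247.] [ 179. -262.] wid 66.0
scraper 0.86 mean [ 282.1 -256. ] dir -178.2 ends [ 341. -254.] [ 183. -259.] wid 62.0
scraper 0.67 mean [ 526.1 -290.7] dir -170.4 ends [ 585. -281.] [ 458. -302.] wid 115.0
brush 0.88 mean [497.8 163.2] dir -173.5 ends [527. 167.] [411. 153.] wid 36.0
bay_narrow 0.21 [770. 109.   4.] px [289. 119.]
t 52.7 tcp [450.3 167.1 212.1] rpy [180.    0.   -0.2] gap 85.4 gf 0.0 F [-0.2 -0.2  0.2] Mz -0.04 j [ 14. -12. 103.   0.  89. 104.]
cap_top 0.83 [631. -42. 112.] px [658. -56.]
mask 0.81 524 583 0 54
circ 544.2 25.800001 39.760002 [625.6 -19.2 111. ]
circ 514.2 37.800003 35.56 [608.9  11.5 111. ]
circ 574.2 16.2 33.64 [642.8 -53.8 111. ]
circ 538.2 37.800003 27.64 [613.4 -12.4 111. ]
circ 531.0 23.400002 27.52 [624.8  -5.7 111. ]
circ 556.2 28.2 27.16 [626.3 -32.1 111. ]
brass 94 [571.  34.] 111 [625. -48. 111.] ang -142.0 r 13.0
brass 94 [571.  34.] 78 [636. -74.  78.] ang -88.0 r 34.0
```

Call:
play_rows([
  [0.35, [-6.3, 3.1, 0], -0.066],
  [0.35, [0, 0, 30], 0],
  [0.35, [0, 0, 30], 0],
  [0.35, [0, 0, 30], 0],
  [0.35, [0, 0, 30], 0],
  [0.35, [0, 0, 30], 0],
  [0.35, [0, 0, 30], 0],
  [0.35, [0, 0, 30], 0],
  [0.35, [0, 0, 27], 0],
  [0.35, [0, 0, 0], 0],
  [0.35, [0, 0, 0], 0],
])

```text
time: 53.78
tool_pos: [442.1, 163.8, -26.0]
tcp_rot: [180.0, 0.2, 3.6]
ft_force: [1.3, 0.3, 0.8]
finger_gap: 57.7
grip_force: 0.0
```

Call:
play_rows([
  [-1, [0, 0, 0], 0],
  [-1, [0, 0, 0], 0],
  [-1, [0, 0, 0], 0],
  [-1, [0, 0, 0], 0],
  [-1, [0, 0, 0], 0],
  [-1, [0, 0, 0], 0],
  [-1, [0, 0, 0], 0],
], force=45)

```text
time: 54.37
tool_pos: [446.0, 164.8, -22.6]
tcp_rot: [-180.0, -0.2, 3.6]
ft_force: [-1.0, -0.4, 7.2]
finger_gap: 16.5
grip_force: 44.2
```

Call:
play_rows([
  [-1, [0, 0, -20], 0],
  [-1, [0, 0, -25], 0],
  [-1, [0, 0, -25], 0],
  [-1, [0, 0, -25], 0.03],
  [-1, [0, 0, -25], 0.036],
  [-1, [0, 0, 0], 0],
  [-1, [0, 0, 0], 0],
])

```text
time: 54.95
tool_pos: [446.1, 164.8, 98.0]
tcp_rot: [-179.9, -0.3, -0.2]
ft_force: [0.1, -1.0, -1.1]
finger_gap: 16.4
grip_force: 44.5
```

Call:
play_rows([
  [-1, [2.7, -28, 0], 0],
  [-1, [2.7, -28, 0], 0],
  [-1, [2.7, -28, 0], 0],
  [-1, [2.7, -28, 0], 0],
  [-1, [2.7, -28, 0], 0],
  [-1, [2.7, -28, 0], 0],
  [-1, [2.7, -28, 0], 0],
  [-1, [2.7, -28, 0], 0],
  [-1, [2.7, -28, 0], 0],
  [-1, [0, 0, 0], 0],
  [-1, [0, 0, 0], 0],
])

```text
time: 55.87
tool_pos: [467.9, 416.8, 93.2]
tcp_rot: [179.9, 0.1, -0.0]
ft_force: [0.2, -0.6, -0.8]
finger_gap: 16.4
grip_force: 44.6
```

```bash
python3 - <<'E'
from axis import *
p=pose(); s=snapshot("wrist")
for q in ("brush","brush_tip","bay_narrow","bay_wide"): pp(s,q,n=2)
axis(s,"brush",125)
for n in ("top","scene"):
    t=snapshot(n); print(n)
    for q in ("brush","bay_narrow","bay_wide"): pp(t,q,n=1)
# tray edges from wood mask in saved top image
a=cv2.imread("pics/top0.png"); h=cv2.cvtColor(a,cv2.COLOR_BGR2HSV)
m=((h[...,0]<25)&(h[...,1]>60)).astype(np.uint8); m[:, :125]=0; m[:,216:]=0; m[:200]=0; m[325:]=0
c=max(cv2.findContours(m,0,2)[0],key=cv2.contourArea)[:,0]
T=snapshot("top"); W=np.array([rayp(T,u,v,20)[:2] for u,v in c],np.float32); print("tray",cv2.minAreaRect(W))
E
```

```text
t 55.9 tcp [467.9 416.8  93.2] rpy [ 1.799e+02  1.000e-01 -0.000e+00] gap 16.4 gf 44.6 F [ 0.2 -0.6 -0.8] Mz -0.04 j [ 37.  16.  87.  -0.  77. 127.]
brush 0.82 [467. 413. 116.] px [327. 306.]
brush_tip 0.82 [523. 414. 123.] px [326. 186.]
bay_wide 0.7 [463. 337.   7.] px [428. 239.]
brush 0.92 mean [501.6 417.1] dir -179.9 ends [550. 417.] [403. 417.] wid 48.0
top
brush 0.61 [466. 419. 118.] px [130. 259.]
bay_narrow 0.81 [463. 419.   6.] px [149. 262.]
bay_wide 0.6 [461. 331.   2.] px [190. 262.]
scene
brush 0.73 [469. 417. 116.] px [481. 244.]
bay_narrow 0.74 [463. 415.   5.] px [470. 264.]
tray ((463.14544677734375, 367.705078125), (238.4447784423828, 170.16629028320312), 0.08226174861192703)
```

```bash
python3 - <<'E'
from h import *
T=snapshot("top"); print([rayp(T,u,262,20)[:2].round(1) for u in (131.8,167.85,208.8)])
s=snapshot("wrist"); im=s["color"]
# brightness profile along world y at x=540,z=20 and x=500
for x in (560,575):
    out=[]
    for y in range(275,465,3):
        u,v=fpx(s,[x,y,20]).astype(int)
        out.append((y,int(im[v,u].mean())) if 0<=u<640 and 0<=v<480 else (y,-1))
    print(x,out)
E
```

```text
[array([463.4, 451.1]), array([461.8, 373.2]), array([459.9, 285.1])]
560 [(275, 171), (278, 171), (281, 171), (284, 156), (287, 125), (290, 132), (293, 108), (296, 96), (299, 101), (302, 122), (305, 120), (308, 126), (311, 129), (314, 128), (317, 134), (320, 130), (323, 129), (326, 129), (329, 128), (332, 128), (335, 130), (338, 133), (341, 137), (344, 137), (347, 136), (350, 136), (353, 136), (356, 136), (359, 139), (362, 140), (365, 142), (368, 109), (371, 106), (374, 114), (377, 117), (380, 137), (383, 113), (386, 142), (389, 139), (392, 139), (395, 139), (398, 138), (401, 142), (404, 141), (407, 137), (410, 138), (413, 137), (416, 140), (419, 143), (422, 146), (425, 146), (428, 145), (431, 146), (434, 148), (437, 144), (440, 103), (443, 100), (446, 101), (449, 93), (452, 125), (455, 138), (458, 161), (461, 162), (464, 173)]
575 [(275, 170), (278, 171), (281, 170), (284, 163), (287, 121), (290, 130), (293, 99), (296, 74), (299, 73), (302, 87), (305, 89), (308, 91), (311, 94), (314, 92), (317, 94), (320, 95), (323, 96), (326, 95), (329, 95), (332, 94), (335, 95), (338, 99), (341, 96), (344, 97), (347, 100), (350, 97), (353, 95), (356, 101), (359, 98), (362, 98), (365, 108), (368, 104), (371, 105), (374, 105), (377, 114), (380, 136), (383, 84), (386, 106), (389, 106), (392, 113), (395, 114), (398, 111), (401, 115), (404, 117), (407, 115), (410, 119), (413, 118), (416, 118), (419, 111), (422, 112), (425, 114), (428, 111), (431, 112), (434, 108), (437, 107), (440, 95), (443, 99), (446, 99), (449, 84), (452, 119), (455, 138), (458, 173), (461, 174), (464, 175)]
```

In the robot-consistent wrist frame, the narrow bay is centred at y ≈ 416.5 and the brush at 417, aligned. I'll lower it and release with a small opening.

Call:
play_rows([
  [-1, [0, 0, 27], 0],
  [-1, [0, 0, 27], 0],
  [-1, [0, 0, 27], 0],
  [-1, [0, 0, 15], 0],
  [-1, [0, 0, 8], 0],
  [-1, [0, 0, 4], 0],
  [-1, [0, 0, 0], 0],
  [-1, [0, 0, 0], 0],
])

```text
time: 57.38
tool_pos: [469.9, 416.8, -11.6]
tcp_rot: [-179.9, -0.1, -0.2]
ft_force: [-0.1, -0.4, -0.5]
finger_gap: 16.2
grip_force: 44.6
```

```bash
python3 - <<'E'
from h import *
pose()
E
```

```text
t 57.4 tcp [469.9 416.8 -11.6] rpy [-1.799e+02 -1.000e-01 -2.000e-01] gap 16.2 gf 44.6 F [-0.1 -0.4 -0.5] Mz 0.02 j [ 37.  22.  91.   0.  67. 127.]
```

Call:
play_rows([
  [-1, [0, 0, 3], 0],
  [-1, [0, 0, 3], 0],
  [-1, [0, 0, 0], 0],
  [-0.35, [0, 0, 0], 0],
  [-0.35, [0, 0, 0], 0],
  [-0.35, [0, 0, 0], 0],
  [-0.35, [0, 0, -10], 0],
  [-0.35, [0, 0, -20], 0],
  [-0.35, [0, 0, -30], 0],
  [-0.35, [0, 0, -30], 0],
  [-0.35, [0, 0, -30], 0],
  [-0.35, [0, 0, -30], 0],
])

```text
time: 58.38
tool_pos: [469.0, 416.1, 133.5]
tcp_rot: [-180.0, -0.0, -0.2]
ft_force: [1.1, 0.9, 0.4]
finger_gap: 27.6
grip_force: 0.0
```

Call:
play_rows([
  [1, [0, 0, -20], 0],
  [1, [0, 0, -20], 0],
  [1, [0, 0, 0], 0],
  [1, [0, 0, 0], 0],
])

```text
time: 58.72
tool_pos: [470.1, 416.9, 173.7]
tcp_rot: [-179.9, -0.2, -0.2]
ft_force: [-0.4, -0.5, -0.8]
finger_gap: 74.7
grip_force: 0.0
```

```bash
python3 - <<'E'
from axis import *
pose(); s=snapshot("wrist")
for q in ("brush","brush_tip","bay_narrow","bay_wide"): pp(s,q,n=1)
axis(s,"brush",16)
t=snapshot("top"); pp(t,"scraper",n=2); pp(t,"scraper_tip",n=2); axis(t,"scraper",8,False)
t=snapshot("scene"); pp(t,"scraper",n=2); pp(t,"scraper_tip",n=2); axis(t,"scraper",8,False); pp(t,"brush",n=1); pp(t,"bowl",n=1)
E
```

```text
t 58.7 tcp [470.1 416.9 173.7] rpy [-179.9   -0.2   -0.2] gap 74.7 gf 0.0 F [-0.4 -0.5 -0.8] Mz 0.03 j [ 37.  12.  83.  -0.  85. 127.]
brush 0.73 [467. 415.   2.] px [321. 210.]
brush_tip 0.94 [530. 414.  15.] px [322. 143.]
bay_narrow 0.69 [457. 417.   5.] px [319. 222.]
bay_wide 0.74 [461. 334.   4.] px [406. 217.]
brush 0.94 mean [482.  416.6] dir 179.7 ends [552. 416.] [371. 417.] wid 48.0
brush 0.48 mean [593.2 117.6] dir 172.4 ends [688. 105.] [531. 126.] wid 67.0
scraper 0.93 [618. 105.   1.] px [292. 188.]
scraper 0.68 [ 259. -254.    2.] px [464. 352.]
scraper_tip 0.77 [ 313. -257.    8.] px [465. 326.]
scraper_tip 0.76 [558. 107.   3.] px [292. 215.]
scraper 0.93 mean [588.4 107.1] dir 176.3 ends [689. 101.] [531. 111.] wid 60.0
scraper 0.58 mean [ 281.  -255.2] dir -177.1 ends [ 341. -252.] [ 181. -260.] wid 65.0
scraper 0.7 [616. 103.  -3.] px [343. 297.]
scraper 0.57 [ 255. -264.   -9.] px [241. 169.]
scraper_tip 0.96 [554. 110.   4.] px [350. 275.]
scraper_tip 0.75 [ 319. -254.    7.] px [238. 183.]
scraper 0.8 mean [589.6 107.5] dir 175.9 ends [681. 101.] [534. 111.] wid 61.0
scraper 0.6 mean [ 286.  -254.9] dir -176.5 ends [ 349. -251.] [ 181. -261.] wid 62.0
brush 0.42 [464. 335.  -0.] px [440. 260.]
bowl 0.8 [770. 114.  -1.] px [337. 355.]
```

The brush lies in the narrow bay (head at 530, axis aligned). Next is the scraper at (616,105).

Call:
play_rows([
  [1, [13, 28.3, 0], 0],
  [1, [13, 28.3, 0], 0],
  [1, [13, 28.3, 0], 0],
  [1, [13, 28.3, 0], 0],
  [1, [13, 28.3, 0], 0],
  [1, [13, 28.3, 0], 0],
  [1, [13, 28.3, 0], 0],
  [1, [13, 28.3, 0], 0],
  [1, [13, 28.3, 0], 0],
  [1, [13, 28.3, 0], 0],
  [1, [13, 28.3, 0], 0],
  [1, [0, 0, 0], 0.066],
])

```text
time: 60.52
tool_pos: [612.9, 98.9, 171.2]
tcp_rot: [179.9, -0.1, -4.1]
ft_force: [0.7, -0.5, -0.5]
finger_gap: 85.2
grip_force: 0.0
```

Call:
play_rows([
  [0.35, [0, 0, 0], 0],
  [0.35, [0, 0, 0], 0],
  [0.35, [0, 0, 0], 0],
])

```text
time: 60.77
tool_pos: [610.7, 105.1, 171.1]
tcp_rot: [-180.0, 0.0, -3.8]
ft_force: [0.5, 0.6, -0.1]
finger_gap: 57.8
grip_force: 0.0
```

```bash
python3 - <<'E'
from axis import *
p=pose(); s=snapshot("wrist")
for q in ("scraper","scraper_tip"): pp(s,q,n=2)
axis(s,"scraper",8)
print(tool(*(np.array([616,105.5])-p["tool_pos"][:2]),p["tcp_rot"][2]))
E
```

```text
t 60.8 tcp [610.7 105.1 171.1] rpy [-180.     0.    -3.8] gap 57.8 gf 0.0 F [ 0.5  0.6 -0.1] Mz -0.03 j [ 5. 11. 84.  0. 85. 99.]
scraper 0.94 [616. 108.   0.] px [316. 202.]
scraper 0.7 [ 255. -259.    1.] px [636. 472.]
scraper_tip 0.97 [ 319. -255.    4.] px [645. 433.]
scraper_tip 0.74 [558. 115.   4.] px [313. 261.]
scraper 0.92 mean [594.2 107. ] dir 176.5 ends [689. 101.] [533. 111.] wid 63.0
scraper 0.79 mean [ 312.9 -252.6] dir -156.0 ends [ 352. -235.] [ 255. -278.] wid 69.0
(np.float64(5.2), np.float64(-0.7))
```

Call:
play_rows([
  [0.35, [5, -0.5, 28], 0],
  [0.35, [0, 0, 28], 0],
  [0.35, [0, 0, 28], 0],
  [0.35, [0, 0, 28], 0],
  [0.35, [0, 0, 28], 0],
  [0.35, [0, 0, 28], 0],
  [0.35, [0, 0, 26], 0],
  [0.35, [0, 0, 0], 0],
  [0.35, [0, 0, 0], 0],
])

```text
time: 61.72
tool_pos: [614.0, 104.8, -24.5]
tcp_rot: [180.0, 0.2, -3.9]
ft_force: [0.6, 0.9, 0.9]
finger_gap: 57.8
grip_force: 0.0
```

Call:
play_rows([
  [-1, [0, 0, 0], 0],
  [-1, [0, 0, 0], 0],
  [-1, [0, 0, 0], 0],
  [-1, [0, 0, 0], 0],
  [-1, [0, 0, 0], 0],
  [-1, [0, 0, 0], 0],
  [-1, [0, 0, 0], 0],
], force=50)

```text
time: 62.3
tool_pos: [618.2, 104.8, -20.1]
tcp_rot: [-180.0, -0.2, -4.0]
ft_force: [-0.5, 0.4, 7.1]
finger_gap: 18.0
grip_force: 49.0
```

Call:
play_rows([
  [-1, [0, 0, -20], 0],
  [-1, [0, 0, -28], 0],
  [-1, [0, 0, -28], 0],
  [-1, [0, 0, -28], 0],
  [-1, [0, 0, -28], 0],
  [-1, [0, 0, 0], 0],
  [-1, [0, 0, 0], 0],
])

```text
time: 62.88
tool_pos: [618.5, 104.7, 113.0]
tcp_rot: [-179.9, -0.4, -4.0]
ft_force: [-0.0, 0.2, -1.3]
finger_gap: 17.9
grip_force: 49.3
```

Call:
play_rows([
  [-1, [0, 0, 0], -0.1146],
  [-1, [0, 0, 0], -0.1146],
  [-1, [0, 0, 0], -0.1146],
  [-1, [0, 0, 0], -0.1146],
  [-1, [0, 0, 0], -0.1146],
  [-1, [0, 0, 0], -0.1146],
  [-1, [0, 0, 0], -0.1146],
  [-1, [0, 0, 0], -0.1146],
  [-1, [0, 0, 0], -0.1146],
  [-1, [0, 0, 0], -0.1146],
  [-1, [0, 0, 0], -0.1146],
  [-1, [0, 0, 0], -0.1146],
])

```text
time: 63.88
tool_pos: [614.9, 104.4, 107.4]
tcp_rot: [-179.9, 0.0, 75.1]
ft_force: [0.5, 0.6, -1.3]
finger_gap: 17.9
grip_force: 49.3
```

Call:
play_rows([
  [-1, [0, 0, 0], -0.1146],
  [-1, [0, 0, 0], -0.1146],
  [-1, [0, 0, 0], -0.1146],
  [-1, [0, 0, 0], -0.1146],
  [-1, [0, 0, 0], -0.1146],
  [-1, [0, 0, 0], -0.1146],
  [-1, [0, 0, 0], -0.1146],
  [-1, [0, 0, 0], -0.1146],
  [-1, [0, 0, 0], -0.1146],
  [-1, [0, 0, 0], -0.1146],
  [-1, [0, 0, 0], -0.1146],
  [-1, [0, 0, 0], -0.1146],
])

```text
time: 64.88
tool_pos: [614.9, 104.4, 107.4]
tcp_rot: [-179.9, -0.1, 153.9]
ft_force: [-0.2, -0.3, -0.7]
finger_gap: 17.9
grip_force: 49.3
```

Call:
play_rows([
  [-1, [0, 0, 0], -0.1146],
  [-1, [0, 0, 0], -0.1146],
  [-1, [0, 0, 0], -0.1146],
  [-1, [0, 0, 0], -0.1146],
  [-1, [0, 0, 0], 0],
  [-1, [0, 0, 0], 0],
  [-1, [0, 0, 0], 0],
])

```text
time: 65.47
tool_pos: [615.5, 104.4, 108.3]
tcp_rot: [-180.0, -0.1, 179.6]
ft_force: [-0.3, 0.7, -1.0]
finger_gap: 17.8
grip_force: 49.3
```

Call:
play_rows([
  [-1, [18, 25.6, 0], 0],
  [-1, [18, 25.6, 0], 0],
  [-1, [18, 25.6, 0], 0],
  [-1, [18, 25.6, 0], 0],
  [-1, [18, 25.6, 0], 0],
  [-1, [18, 25.6, 0], 0],
  [-1, [18, 25.6, 0], 0],
  [-1, [18, 25.6, 0], 0],
  [-1, [18, 25.6, 0], 0],
  [-1, [0, 0, 0], 0],
  [-1, [0, 0, 0], 0],
])

```text
time: 66.38
tool_pos: [453.4, 336.5, 108.9]
tcp_rot: [-180.0, -0.0, 179.9]
ft_force: [0.2, -1.0, -0.7]
finger_gap: 17.6
grip_force: 49.3
```

```bash
python3 - <<'E'
from axis import *
p=pose(); s=snapshot("wrist")
for q in ("scraper","scraper_tip","bay_wide","bay_narrow"): pp(s,q,n=2)
t=snapshot("scene"); pp(t,"scraper",n=2); pp(t,"scraper_tip",n=2); axis(t,"scraper",135,False)
t=snapshot("top"); pp(t,"scraper",n=2); pp(t,"scraper_tip",n=2); axis(t,"scraper",135,False)
print(tool(*(np.array([454,334.5])-p["tool_pos"][:2]),p["tcp_rot"][2]))
E
```

```text
t 66.4 tcp [453.4 336.5 108.9] rpy [-180.    -0.   179.9] gap 17.6 gf 49.3 F [ 0.2 -1.  -0.7] Mz -0.03 j [ 31.   6.  97.  -0.  77. -59.]
scraper 0.73 [456. 337. 132.] px [320. 309.]
scraper_tip 0.59 [513. 337. 133.] px [319. 412.]
bay_narrow 0.64 [462. 418.   4.] px [422. 236.]
scraper 0.81 [457. 332. 126.] px [448. 232.]
scraper 0.49 [470. 420.  -1.] px [472. 268.]
scraper_tip 0.79 [ 322. -256.    9.] px [237. 183.]
scraper_tip 0.7 [515. 334. 131.] px [448. 251.]
scraper 0.86 mean [ 383.3 -212.5] dir -176.9 ends [ 437. -210.] [ 289. -218.] wid 55.0
scraper 0.63 mean [499.2 334.4] dir 177.7 ends [543. 333.] [407. 338.] wid 63.0
scraper 0.72 [459. 335. 130.] px [170. 262.]
scraper 0.56 [ 260. -259.    0.] px [467. 351.]
scraper_tip 0.8 [ 314. -257.    5.] px [465. 326.]
scraper_tip 0.68 [518. 331. 134.] px [171. 232.]
scraper 0.74 mean [493.4 333.2] dir -179.2 ends [543. 334.] [390. 332.] wid 67.0
scraper 0.72 mean [ 299.  -226.4] dir -178.3 ends [ 351. -225.] [ 210. -229.] wid 54.0
(np.float64(-0.6), np.float64(-2.0))
```

Call:
play_rows([
  [-1, [0, -2, 27], 0],
  [-1, [0, 0, 27], 0],
  [-1, [0, 0, 27], 0],
  [-1, [0, 0, 20], 0],
  [-1, [0, 0, 12], 0],
  [-1, [0, 0, 8], 0],
  [-1, [0, 0, 2], 0],
  [-1, [0, 0, 0], 0],
  [-1, [0, 0, 0], 0],
])

```text
time: 67.78
tool_pos: [455.6, 333.9, -12.5]
tcp_rot: [179.9, 0.1, 179.9]
ft_force: [0.6, 0.6, -1.1]
finger_gap: 17.7
grip_force: 49.3
```

Call:
play_rows([
  [-1, [0, 0, 2], 0],
  [-1, [0, 0, 1], 0],
  [-1, [0, 0, 0], 0],
  [-0.3, [0, 0, 0], 0],
  [-0.3, [0, 0, 0], 0],
  [-0.3, [0, 0, 0], 0],
  [-0.3, [0, 0, -10], 0],
  [-0.3, [0, 0, -20], 0],
  [-0.3, [0, 0, -30], 0],
  [-0.3, [0, 0, -30], 0],
  [-0.3, [0, 0, -30], 0],
  [-0.3, [0, 0, -30], 0],
])

```text
time: 68.78
tool_pos: [454.4, 333.2, 135.4]
tcp_rot: [180.0, 0.0, 179.9]
ft_force: [0.8, -0.0, -0.6]
finger_gap: 29.7
grip_force: 0.0
```

Call:
play_rows([
  [0, [30, -25, -20], 0],
  [0, [30, -25, -20], 0],
  [0, [30, -25, -20], 0],
  [0, [0, -25, 0], 0],
  [0, [0, -25, 0], 0],
  [0, [0, -25, 0], 0],
  [0, [0, 0, 0], 0],
  [0, [0, 0, 0], 0],
])

```text
time: 69.45
tool_pos: [369.0, 186.5, 191.0]
tcp_rot: [180.0, 0.1, 179.7]
ft_force: [1.0, 1.2, 0.0]
finger_gap: 42.6
grip_force: 0.0
```

```bash
python3 - <<'E'
from axis import *
p=pose()
for n in ("wrist","scene","top"):
    s=snapshot(n); print(n)
    for q in ("scraper","scraper_tip","brush","brush_tip","bay_wide","bay_narrow","lid_knob","lid_pivot","cap_top","tablet1"): pp(s,q,n=2)
    axis(s,"scraper",12,n=="wrist"); axis(s,"brush",16,n=="wrist")
E
```

```text
t 69.5 tcp [369.  186.5 191. ] rpy [1.800e+02 1.000e-01 1.797e+02] gap 42.6 gf 0.0 F [1.  1.2 0. ] Mz -0.04 j [ 20. -23. 114.   0.  89. -70.]
wrist
scraper 0.55 [458. 337.   4.] px [460. 284.]
scraper_tip 0.64 [516. 335.   8.] px [454. 334.]
brush 0.63 [469. 414.   5.] px [531. 294.]
brush_tip 0.81 [526. 414.  12.] px [525. 343.]
bay_wide 0.94 [465. 332.   7.] px [455. 291.]
bay_narrow 0.83 [461. 419.   3.] px [536. 286.]
bay_narrow 0.38 [565. -24.   3.] px [137. 370.]
cap_top 0.28 [756. -64.   0.] px [131. 490.]
tablet1 0.85 [ 337. -108.   -2.] px [ 16. 171.]
scraper 0.83 mean [475.6 332.9] dir 179.6 ends [540. 332.] [385. 334.] wid 63.0
scraper 0.42 mean [ 323.8 -215.3] dir 171.1 ends [ 339. -218.] [ 302. -212.] wid 8.0
brush 0.61 mean [470.5 415.5] dir -177.9 ends [562. 419.] [369. 412.] wid 62.0
scene
scraper 0.87 [457. 333.   3.] px [439. 257.]
scraper 0.59 [ 252. -261.   -7.] px [243. 168.]
scraper_tip 0.89 [513. 337.   8.] px [440. 275.]
scraper_tip 0.67 [ 320. -255.   11.] px [238. 183.]
brush 0.67 [469. 420.   1.] px [472. 267.]
brush_tip 0.93 [527. 414.   7.] px [469. 285.]
[... 1106 characters left out ...]
arrow 0.55 [ 754. -180.   -2.] px [422. 123.]
lid_knob 0.68 [ 515. -263.  134.] px [481. 226.]
lid_pivot 0.9 [ 501. -184.  137.] px [440. 234.]
lid_pivot 0.68 [ 515. -263.  134.] px [481. 226.]
cap_top 0.61 [637. -38. 109.] px [361. 168.]
cap_top 0.6 [715. 272.  -0.] px [216. 146.]
tablet1 0.76 [ 338. -108.    0.] px [394. 316.]
tablet1 0.57 [456. 334.   4.] px [188. 265.]
scraper 0.87 mean [ 283.2 -254.7] dir -177.9 ends [ 341. -253.] [ 184. -258.] wid 60.0
scraper 0.77 mean [491.7 332. ] dir 178.9 ends [541. 331.] [405. 334.] wid 62.0
brush 0.85 mean [479.1 415.7] dir -179.4 ends [549. 417.] [377. 415.] wid 52.0
brush 0.38 mean [486.5 378.3] dir 154.8 ends [597. 326.] [357. 439.] wid 219.0
```

```bash
python3 - <<'E'
from h import *
t=snapshot("top")["color"][:,:,::-1]; a=cv2.imread("pics/top0.png")
sc=snapshot("scene")["color"][:,:,::-1]; b=cv2.imread("pics/scene0.png")
for nm,o,n,(x0,y0,x1,y1) in (("top",a,t,(415,190,515,265)),("scene",b,sc,(180,190,260,265))):
    d=cv2.absdiff(o,n).max(2)[y0:y1,x0:x1]; ys,xs=np.nonzero(d>25); print(nm,len(xs),d.max(),[(x+x0,y+y0) for x,y in zip(xs,ys)][:30])
E
```

```text
top 13 37 [(np.int64(454), np.int64(210)), (np.int64(498), np.int64(222)), (np.int64(481), np.int64(252)), (np.int64(486), np.int64(252)), (np.int64(481), np.int64(253)), (np.int64(487), np.int64(253)), (np.int64(482), np.int64(254)), (np.int64(487), np.int64(254)), (np.int64(482), np.int64(255)), (np.int64(487), np.int64(255)), (np.int64(488), np.int64(255)), (np.int64(483), np.int64(256)), (np.int64(483), np.int64(257))]
scene 33 82 [(np.int64(209), np.int64(199)), (np.int64(213), np.int64(199)), (np.int64(209), np.int64(200)), (np.int64(214), np.int64(200)), (np.int64(209), np.int64(201)), (np.int64(213), np.int64(201)), (np.int64(214), np.int64(201)), (np.int64(209), np.int64(202)), (np.int64(213), np.int64(202)), (np.int64(214), np.int64(202)), (np.int64(208), np.int64(203)), (np.int64(209), np.int64(203)), (np.int64(191), np.int64(206)), (np.int64(195), np.int64(206)), (np.int64(191), np.int64(207)), (np.int64(195), np.int64(207)), (np.int64(191), np.int64(208)), (np.int64(191), np.int64(209)), (np.int64(189), np.int64(210)), (np.int64(191), np.int64(210)), (np.int64(189), np.int64(211)), (np.int64(196), np.int64(220)), (np.int64(203), np.int64(224)), (np.int64(228), np.int64(228)), (np.int64(194), np.int64(234)), (np.int64(221), np.int64(234)), (np.int64(222), np.int64(234)), (np.int64(195), np.int64(235)), (np.int64(200), np.int64(237)), (np.int64(205), np.int64(238))]
```

The knob and arm are unchanged from the start view. The tab sits about 1.7° farther clockwise (tighter) than at the start, which fits the stop. Everything checks out, so I'm handing in.

```bash
python3 -c "
from bench import *
print(hand_in())"
```

```text
the job is handed in; nothing more can be done
None
```

The job is handed in at about 70 s of the 210 s allowed: all four tablets are in the canister, its lid is swung back and screwed home, the salt cap is screwed home, the brush is in the narrow bay and the left scraper in the wide bay with handles to the low end; nothing else on the counter was touched, and no verdict came back.

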